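# Pin the stop blocks in the machine vise

### The arm

A 7-joint arm with a two-finger parallel gripper is mounted at the origin on the work surface. World frame = base frame: x ahead of the robot, y to its left, z up, the work surface at z = 0. Lengths are in mm, angles in rad, forces in N, time in s.
With the tool pointing down it reaches from about 425 to 1025 mm from the base axis. Payload 3.6 kg.
Tool frame: the origin (TCP) lies midway between the tips of the shut fingers; the grasp point (between the pads) lies 19 mm behind it; z points along the fingers, y is the line along which they close (so a half turn about z gives the same grasp; the last joint's range is limited). The gripper opens to 85 mm and grips with 20 to 120 N. Pads are 22 mm wide; open, the fingers measure 114 mm over their backs; the gripper's body (76 mm by 85 mm) begins 54 mm behind the grasp point. The pads swing forward as they close: fully open they stand 13 mm farther back than shut.
Start: joints at [-1.208, 0.591, 0.048, 1.609, -0.033, 0.943, -0.034], TCP at [319.778, 650.67, 231.302] pointing down, gripper open.
Joint ranges: [-2.69, 2.69], [-0.47, 2.24], [-1.27, 1.36], [0.19, 2.51], [-1.53, 4.68], [0.08, 2.07], [-3.09, 3.09]. Speed limits (rad/s): [2.57, 2.57, 3.14, 3.14, 3.14, 3.14, 3.14].

### API

Orientations are given as a 3x3 rotation matrix whose columns are the frame's x, y, z axes.
In Python, from cell import r, camera gives the robot as it stands.
- The arm moves only by the shell command python3 -m pendant 'ROWS' [FORCE]. ROWS is JSON, a list of rows, each a list of 3 entries, a list of its own where there are three numbers: the shift along the tool's x, y, z in m, then the turn, a rotation vector about the tool's x, y, z in rad, then the opening, from -1 (shut) to 1 (fully open). In form: [[[dx, dy, dz], [ax, ay, az], fingers], ...]. A call has exactly 10 rows; each row is the pose to reach, as a shift and turn from the pose commanded when the call began, along the tool's axes at that moment; what a row does not reach only later rows make up. A row lasts 1/12 s, in which the tool goes at most 41.7 mm and 7.16 degrees, less where a joint would pass 70% of its speed; a pose out of reach is approached as far as the arm can. A call with a gripper value outside its range is refused whole. The fingers move at their own pace and stop on an object; FORCE is the grip in N (left out, the last holds). Time passes only in rows, so rows that repeat a pose let the fingers close, or fill a call up. It gives the time, the measured TCP pose, the force, the opening and the grip force at its end, in the units of the state.
- r.state(): the state, without advancing time (a new reading comes with each control period).
- camera(name): name is "scene" or "top"; returns a dict with "image" (420x560x3 uint8, red, green, blue), "fx", "fy", "cx", "cy" (pixels), "T" (4x4, takes a point from camera to world coordinates). Camera axes: x right, y up, looking along -z (the intrinsics and any distortion apply to the point x, -y, -z); pixel columns grow to the right and rows downward; lengths in mm; the calibration is good to about 2 mm. A picture is of the moment at which its call begins. There is no depth.
- r.finish_job(): hands the job in; it is judged then, once.
The state is a dict: "time": time; "q": joint angles; "qvel": joint speeds; "joint_torque": joint torques, N m; "ee_pos": TCP position; "ee_rot": TCP orientation; "ft_force": force on the tool from outside, world axes, zero at the start; "ft_torque": the same for the moment, N m; "gripper_width": finger opening in mm; "grip_force": force on a finger pad.
Only numpy, scipy, OpenCV 4.12 (cv2) and the standard library are available. Lean on these libraries where they do the work, as an engineer would, in place of code of your own. Each camera call takes 0.05 s, during which the arm holds its last target. There are 200 camera calls.

### The job

Stand every aluminium stop block upright on the bed of the machine vise, side by side between the jaws, and crank the vise tight on all of them before any pin is driven. Then lift the mallet up off its hooks and strike each block's spring pin with it until the pin is flush with the block's top, the vise still tight. Finally hang the mallet back on its two hooks, open the vise and stand the pinned blocks in the blue tray, leaving the V-block, oil bottle and drill stand undisturbed.

Things in the scene. Friction and masses are not known exactly. Their poses are not given: they have to be found in the camera images.
- vise_bed (a point): Point on the flat vise bed (95 mm above the bench) at the foot of the fixed far jaw's face, midway along the jaw. Axes: z up, x from the moving jaw to the fixed jaw (the way the screw runs and the jaw closes), y along the jaws. The jaw space lies on its -x side. Both jaws are 130 mm long (y), 30 mm high above the bed, 40 mm thick (x).
- vise: Green machine vise, bolted down; origin on the bench 50 mm to the -x side of vise_bed, same axes. The cast base below the jaws is 130 mm wide (y), from x = -100 to +90 mm, on a steel plate 170 mm wide and 20 mm high. When the jaw meets the blocks the crank turns on against a springy resistance; a quarter turn more holds well; it does not run back.
- rack: White perforated steel rack, 270 mm wide, fixed to the bench; same axes as rack_seat. Two steel hooks, 10 mm wide, stick out to -x, at y = +75 and -75 mm from rack_seat. Each has a flat seat 44 mm wide (x) between a front lip rising 17 mm above it and a back stop rising 11 mm. Lift the mallet more than 20 mm to clear them.
- jaw: The moving jaw, green with a steel face plate, 40 x 130 x 30 mm; origin on the bed at the foot of its clamping face, midway along it; same axes as vise_bed, so the clear opening is the x distance between the two. It slides along x, driven only by the crank, 8 mm a turn: opening = 54 mm - 1.273 mm x crank angle in rad.
- crank (a joint): Turn of the vise crank, rad; grows clockwise seen from the robot's side (looking along vise +x), which closes the jaw; limits -12 and 30, so several turns. At 0 the crank arm points up; at angle a the knob stands 42 mm from the axis: 42 sin(a) mm towards the vise's -y, 42 cos(a) mm up. It stays where it is left; friction about 5 N at the knob.
- crank_axis (a point): Point on the crank's axis, in the plane of the knob's middle, 75 mm above the bench; same axes as vise_bed.
- crank_knob (a point): Middle of the crank's red knob: a cylinder 18 mm in diameter, 42 mm long, lying along the vise's x, 42 mm off the axis. It spins freely on its own pin, so it can be held from above and led round without turning the hand. At its +x end is the crank arm, 9 mm thick, on a hub 16 mm in diameter; its other end is free.
- mallet: Soft-faced mallet, 0.38 kg, hung on the rack. Head: cylinder 36 mm in diameter, 80 mm long, orange faces, axis along the mallet's z. Handle: 18 mm wide (x), 26 mm high (z), running along -y to 193 mm from the head's axis. Origin on the head's axis, level with the handle's underside (mid-handle is 13 mm higher). Centre of mass about 35 mm from the head's axis.
- mallet_grip (a point): Point in the middle of the handle's thickness, 105 mm from the head's axis; midway between the two hooks when the mallet hangs in place.
- mallet_face (a point): Centre of the mallet's lower striking face, 27 mm below the mallet's origin (40 mm below the middle of the handle), on the head's axis.
- rack_seat (a point): Where the underside of the handle, 105 mm from the head's axis, belongs: level with the seats of the two hooks (130 mm above the bench), midway between the hooks' lips. Axes: z up, y along the hung handle (head at the +y end), x towards the rack's panel, whose front is 67 mm away and whose top is 34 mm higher. The rack is fixed.
- tray_in (a point): Centre of the floor of the blue plastic tray for finished blocks, fixed to the bench; floor 3 mm above the bench, inside 184 mm long (x) and 70 mm wide (y), walls 19 mm high above the floor and 3 mm thick.
- vblock: Bystander: loose steel V-block, 60 x 45 mm, about 40 mm high. Origin under its centre. Leave it alone.
- oil: Bystander: yellow oil bottle, 52 mm in diameter, 120 mm high, can tip. Origin under its centre. Leave it alone.
- drills: Bystander: wooden drill stand, 60 x 120 x 35 mm with drills standing in it up to about 85 mm. Origin under its centre. Leave it alone.
- block1: Loose aluminium stop block (may be absent), 40 mm (its x) by 34 mm (its y) by 52 mm high, 0.2 kg, with a dark groove round it and a 15 mm cross bore along its y; origin under its centre. It is clamped across its 40 mm: its x along the vise's x, either way round. All blocks are alike.
- pin1 (a joint): How far the 10 mm slotted spring pin of block1 has been driven down, m: 0 is 12 mm proud of the block's top, 0.012 is flush (its stop). A tight fit: it needs about 5 N and stays where it is driven.
- pin1_top (a point): Centre of the top of block1's pin, on the block's upright centre line, 52 to 64 mm above the block's underside.
- block2: Loose aluminium stop block (may be absent), 40 mm (its x) by 34 mm (its y) by 52 mm high, 0.2 kg, with a dark groove round it and a 15 mm cross bore along its y; origin under its centre. It is clamped across its 40 mm: its x along the vise's x, either way round. All blocks are alike.
- pin2 (a joint): How far the 10 mm slotted spring pin of block2 has been driven down, m: 0 is 12 mm proud of the block's top, 0.012 is flush (its stop). A tight fit: it needs about 5 N and stays where it is driven.
- pin2_top (a point): Centre of the top of block2's pin, on the block's upright centre line, 52 to 64 mm above the block's underside.
- block3: Loose aluminium stop block (may be absent), 40 mm (its x) by 34 mm (its y) by 52 mm high, 0.2 kg, with a dark groove round it and a 15 mm cross bore along its y; origin under its centre. It is clamped across its 40 mm: its x along the vise's x, either way round. All blocks are alike.
- pin3 (a joint): How far the 10 mm slotted spring pin of block3 has been driven down, m: 0 is 12 mm proud of the block's top, 0.012 is flush (its stop). A tight fit: it needs about 5 N and stays where it is driven.
- pin3_top (a point): Centre of the top of block3's pin, on the block's upright centre line, 52 to 64 mm above the block's underside.
Not all that is in view belongs to the job. What is shaped like the mallet but yellow is not meant.

How it is judged:
By the outcome, as a careful person would: the job done as asked, in the order asked, and still so for the second after the job is handed in, with the robot touching nothing.
Of block1, block2, block3 only 2 to 3 are there at a start; the rules pass over those that are not, and their reading is None.
At some moment in a run one of block1, block2, block3 may be knocked a few centimetres aside while the robot is not near it.
It also fails if it takes over 210 s, if anything falls off the work surface, if the arm or the gripper's body presses on something with over 40 N, if the wrist force passes 120 N, or if a joint passes its speed limit or range.

## Working session

There is one attempt and no reset: what is moved stays moved. The work goes in short steps, Python scripts to look and compute and a shell command to move; the robot and the scene stay as the last step left them, time stands still between calls to the robot, and variables do not carry over. Pictures are saved under pics/ and viewed, at most 14 in all, crops included, and the job is handed in when it is done.

```bash
ls; mkdir -p pics
cat > h.py <<'E'
import numpy as np, cv2
from cell import r, camera
def ray(c,u,v):
    d=np.array([(u-c["cx"])/c["fx"],-(v-c["cy"])/c["fy"],-1.])
    T=np.array(c["T"]); return T[:3,3],T[:3,:3]@d
def onz(c,u,v,z):
    o,d=ray(c,u,v); return o+d*(z-o[2])/d[2]
def proj(c,p):
    T=np.array(c["T"]); q=T[:3,:3].T@(np.array(p,float)-T[:3,3]); return c["cx"]-c["fx"]*q[0]/q[2], c["cy"]+c["fy"]*q[1]/q[2]
def save(c,n,box=None,s=1):
    im=c["image"][:,:,::-1]
    if box: im=im[box[1]:box[3],box[0]:box[2]]
    cv2.imwrite("pics/"+n,cv2.resize(im,None,fx=s,fy=s,interpolation=cv2.INTER_CUBIC))
E
python3 - <<'E'
from h import *
for n in("scene","top"):
    c=camera(n); save(c,n+"0.png",None,1.4); print(n,{k:c[k] for k in c if k!="image"})
    np.save(n+"0.npy",c,allow_pickle=True)
s=r.state(); print(s)
E
```

```text
pics
scene {'fx': 466.139132335988, 'fy': 466.139132335988, 'cx': 283.3467339446811, 'cy': 208.3714975437222, 'T': array([[-6.69010071e-01, -4.62916766e-01,  5.81492556e-01,
         1.20910333e+03],
       [ 7.43150251e-01, -4.29648310e-01,  5.12962020e-01,
         5.58217140e+02],
       [ 1.23785741e-02,  7.75313097e-01,  6.31455757e-01,
         9.21254584e+02],
       [ 0.00000000e+00,  0.00000000e+00,  0.00000000e+00,
         1.00000000e+00]])}
top {'fx': 437.22043775656505, 'fy': 437.22043775656505, 'cx': 279.9570010007987, 'cy': 205.38998482844573, 'T': array([[-6.24270654e-02,  9.77148531e-01, -2.03183685e-01,
         1.65578551e+02],
       [-9.98033292e-01, -6.22799782e-02,  7.12409720e-03,
        -1.32991865e+02],
       [-5.69297435e-03,  2.03228818e-01,  9.79114721e-01,
         1.55124708e+03],
       [ 0.00000000e+00,  0.00000000e+00,  0.00000000e+00,
         1.00000000e+00]])}
{'time': 0.1, 'q': array([-1.20750225,  0.59204573,  0.04827035,  1.60968939, -0.03330258,
        0.94269957, -0.03368545]), 'qvel': array([ 6.41872817e-05, -1.78567646e-03,  7.88771607e-04, -4.76047406e-03,
       -7.18641217e-04,  6.85547068e-04,  2.16005893e-04]), 'joint_torque': array([ 4.70906321e-03, -5.49999261e+01,  1.55324690e+00, -1.98823804e+01,
        9.71854693e-03,  3.79466263e-03,  1.38421387e-05]), 'ee_pos': array([319.42094595, 650.01312721, 230.24286078]), 'ee_rot': array([[-8.97524843e-01,  4.40963144e-01, -8.13262581e-04],
       [ 4.40963884e-01,  8.97522903e-01, -1.86874868e-03],
       [-9.41275002e-05, -2.03586779e-03, -9.99997923e-01]]), 'ft_force': array([-0.60282818,  0.27296874, -0.8038095 ]), 'ft_torque': array([-0.02682989, -0.02502165,  0.04097769]), 'grip_force': 0.0, 'gripper_width': 85.76209459358759}
```

View pics/scene0.png

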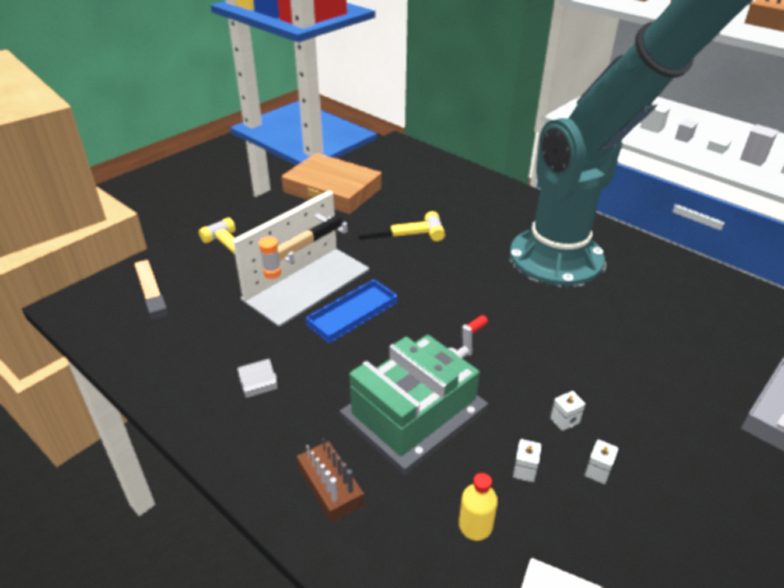

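View pics/top0.png

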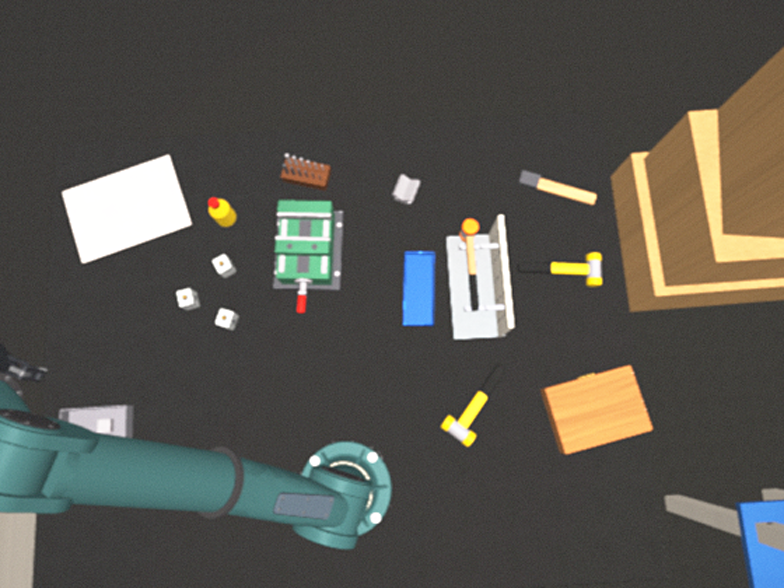

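The scene picture shows three blocks with pins at (568,410), (527,460) and (602,460) in the 1.4x view. It also shows the vise at (415,395), the red knob at (478,324) and the blue tray at (352,310).

Candidates for the mallet, in the top view at 1.4x:
- Orange-faced mallet on the rack at (470,228): chosen, as it matches the description.
- Yellow mallets at (594,268) and (460,430): decoys.
- Loose grey/wood hammer at (530,180): decoy.

Candidates for the blocks are the three cubes at (223,265), (187,298) and (227,319). The white item at (105,425) lies on a grey tray under the arm and is not a block. I'll check these in one close crop.

Run:
```python
from h import *
t=np.load("top0.npy",allow_pickle=True).item(); s=np.load("scene0.npy",allow_pickle=True).item()
def cr(c,x,y,w,h,k): return cv2.resize(c["image"][y:y+h,x:x+w,::-1],(w*k,h*k),interpolation=cv2.INTER_CUBIC)
a=np.zeros((600,800,3),np.uint8)
def put(i,x,y): a[y:y+i.shape[0],x:x+i.shape[1]]=i
put(cr(t,190,138,60,90,5),0,0)      # vise top
put(cr(t,120,175,55,65,4),0,450) if 0 else put(cr(t,120,175,55,62,2),0,455)
put(cr(t,310,150,62,100,4),310,0)   # rack
put(cr(t,285,175,30,62,4),565,0)
put(cr(s,240,225,115,115,3)[:195],310,405)
put(cr(s,160,140,85,80,3)[:,:],560,300) if 0 else None
cv2.imwrite("pics/crop1.png",a)
def blobs(c,lo,hi,amin,roi=None):
    hsv=cv2.cvtColor(c["image"],cv2.COLOR_RGB2HSV); m=cv2.inRange(hsv,np.array(lo),np.array(hi))
    n,l,st,ce=cv2.connectedComponentsWithStats(m)
    return [(ce[i].round(1).tolist(),st[i].tolist()) for i in range(1,n) if st[i,4]>=amin]
for n,c in(("top",t),("scene",s)):
    print(n,"orange",blobs(c,(4,90,80),(18,255,255),3)[:20])
    print(n,"red",blobs(c,(0,180,120),(3,255,255),8)); print(n,"red2",blobs(c,(174,150,120),(180,255,255),8))
    print(n,"green",blobs(c,(65,100,50),(85,255,200),60)); print(n,"blue",blobs(c,(105,180,60),(125,255,255),60))
```

```text
top orange [([506.1, 143.6], [436, 33, 124, 190, 13301]), ([219.2, 123.6], [200, 113, 37, 23, 479]), ([405.7, 137.0], [383, 127, 44, 20, 124]), ([153.4, 145.4], [148, 141, 9, 8, 16]), ([334.2, 163.9], [327, 155, 16, 21, 91]), ([334.0, 185.0], [334, 181, 1, 9, 9]), ([336.6, 195.0], [335, 193, 5, 4, 10]), ([426.2, 291.3], [386, 260, 81, 65, 2923]), ([421.7, 266.7], [421, 266, 2, 2, 3])]
top red [([151.8, 144.0], [149, 141, 7, 7, 38]), ([214.7, 217.0], [212, 211, 7, 13, 71])]
top red2 []
top green [([223.4, 185.8], [197, 172, 40, 31, 192])]
top blue []
scene orange [([547.6, 9.6], [533, 0, 27, 22, 481]), ([199.0, 72.0], [186, 65, 27, 15, 175]), ([256.3, 83.4], [229, 68, 60, 29, 518]), ([44.2, 156.6], [0, 77, 173, 195, 11657]), ([237.7, 129.1], [201, 109, 72, 44, 1870]), ([203.3, 175.4], [185, 165, 39, 20, 230]), ([103.5, 196.2], [96, 185, 19, 28, 73]), ([194.2, 195.0], [188, 190, 13, 10, 83]), ([36.7, 296.0], [0, 260, 71, 73, 2884]), ([88.4, 298.6], [87, 296, 4, 6, 13]), ([234.0, 341.4], [212, 315, 48, 51, 852]), ([240.0, 324.5], [239, 323, 3, 4, 8]), ([343.2, 349.1], [337, 344, 14, 9, 29])]
scene red [([203.3, 6.5], [200, 0, 8, 15, 90]), ([234.5, 5.4], [225, 0, 21, 14, 237]), ([341.6, 230.3], [335, 225, 13, 12, 82]), ([344.2, 343.8], [338, 338, 13, 13, 128])]
scene red2 [([240.3, 8.8], [230, 1, 17, 13, 24]), ([202.2, 11.9], [200, 7, 8, 9, 13])]
scene green [([90.2, 45.9], [0, 0, 171, 117, 13829]), ([340.2, 55.0], [290, 0, 104, 130, 10685]), ([195.0, 45.3], [180, 20, 32, 52, 1175]), ([294.0, 288.4], [250, 240, 92, 84, 2676]), ([282.7, 266.5], [277, 262, 13, 10, 75])]
scene blue [([190.1, 5.3], [182, 0, 16, 13, 164]), ([250.5, 221.6], [219, 200, 64, 44, 1336])]
```

View pics/crop1.png

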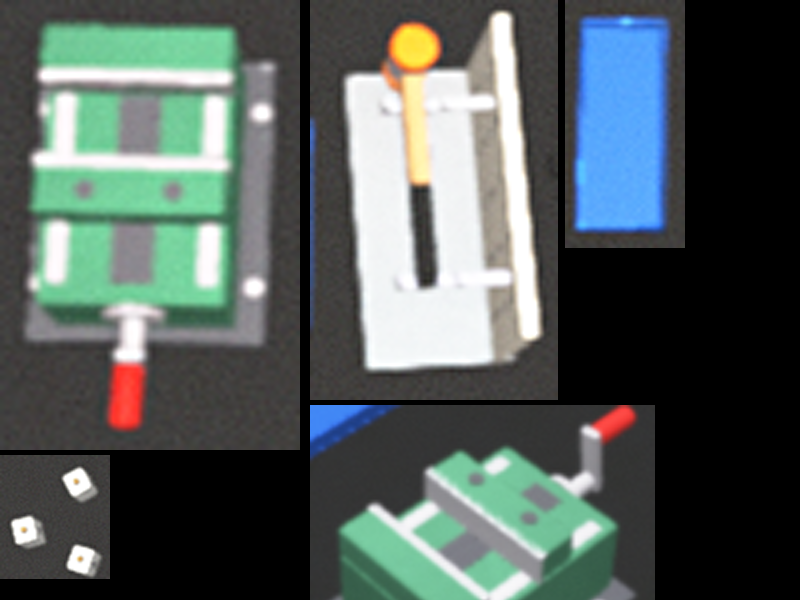

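Crop 1 confirms the chosen mallet (orange faces, wooden handle, dark grip, on the two hooks). The vise's fixed jaw is at the far side (higher x) and the crank arm stands up. The three blocks have copper pins standing proud.

```bash
cat > m0.py <<'E'
from h import *
t=np.load("top0.npy",allow_pickle=True).item(); s=np.load("scene0.npy",allow_pickle=True).item()
def tri(u1,u2):
    o1,d1=ray(t,*u1);o2,d2=ray(s,*u2); d1/=np.linalg.norm(d1);d2/=np.linalg.norm(d2)
    A=np.c_[d1,-d2]; k=np.linalg.lstsq(A,o2-o1,rcond=None)[0]; a=o1+d1*k[0];b=o2+d2*k[1]; return ((a+b)/2).round(1),np.linalg.norm(a-b).round(1)
print("knob",tri((214.7,217.0),(341.6,230.3)))
# blocks
def blocks(c,box,thr):
    x,y,w,h=box; g=c["image"][y:y+h,x:x+w].astype(int); m=(g.min(2)>thr).astype(np.uint8)
    m=cv2.morphologyEx(m,cv2.MORPH_CLOSE,np.ones((3,3),np.uint8))
    n,l,st,ce=cv2.connectedComponentsWithStats(m)
    for i in range(1,n):
        if st[i,4]<40: continue
        cn=cv2.findContours((l==i).astype(np.uint8),0,1)[0][0]; R=cv2.minAreaRect(cn)
        yield ce[i]+[x,y],st[i,4],R,cv2.boxPoints(R)+[x,y]
for ce,a,R,b in blocks(t,(120,170,60,75),205):
    W=[onz(t,*p,52)[:2] for p in b]; print("blk",onz(t,*ce,52)[:2].round(1),a,R[1],[ (np.degrees(np.arctan2(*(W[i+1]-W[i])[::-1])).round(1),np.linalg.norm(W[i+1]-W[i]).round(1)) for i in range(3)])
# pins: max of (R-B) in each block
for nm,c,box in(("t",t,(120,170,60,75)),("s",s,(350,270,110,90))):
    x,y,w,h=box; g=c["image"][y:y+h,x:x+w].astype(int); m=((g[:,:,0]-g[:,:,2])>40).astype(np.uint8)
    n,l,st,ce=cv2.connectedComponentsWithStats(m); print(nm,[((ce[i]+[x,y]).round(1).tolist(),st[i,4]) for i in range(1,n) if st[i,4]>2])
# vise profiles (saturation) in top image
S=cv2.cvtColor(t["image"],cv2.COLOR_RGB2HSV)[:,:,1]
for u in (208,209,210,211,226,227,228): print(u,S[148:176,u].tolist())
E
python3 m0.py
```

```text
knob (array([436.4,  76.7, 120.2]), np.float64(2.1))
blk [566.8 282.2] 117 (11.180338859558105, 10.28591251373291) [(np.float64(-65.7), np.float64(35.9)), (np.float64(-155.2), np.float64(41.5)), (np.float64(114.2), np.float64(35.7))]
blk [486.3 375. ] 123 (11.641709327697754, 10.429031372070312) [(np.float64(-79.1), np.float64(36.1)), (np.float64(-166.2), np.float64(42.2)), (np.float64(100.8), np.float64(35.9))]
blk [427.7 276.8] 126 (10.435516357421875, 12.016654014587402) [(np.float64(-18.8), np.float64(41.5)), (np.float64(-112.0), np.float64(37.1)), (np.float64(160.9), np.float64(41.5))]
t [([157.8, 187.8], np.int32(6)), ([131.3, 212.0], np.int32(7)), ([159.5, 226.5], np.int32(4))]
s [([407.1, 284.6], np.int32(14)), ([377.7, 319.9], np.int32(16)), ([431.9, 321.1], np.int32(18)), ([351.8, 352.5], np.int32(70))]
208 [111, 116, 106, 42, 4, 9, 18, 9, 89, 114, 110, 114, 111, 113, 113, 111, 113, 113, 113, 115, 61, 3, 8, 31, 101, 109, 73, 50]
209 [112, 114, 112, 42, 4, 8, 19, 7, 86, 117, 113, 110, 112, 113, 112, 110, 112, 113, 113, 112, 60, 3, 7, 21, 98, 115, 109, 95]
210 [111, 113, 107, 52, 5, 7, 21, 13, 78, 108, 111, 116, 109, 109, 111, 116, 113, 112, 117, 116, 61, 4, 7, 20, 95, 118, 114, 108]
211 [113, 114, 114, 60, 2, 7, 19, 11, 75, 112, 110, 110, 113, 111, 112, 111, 110, 116, 117, 117, 62, 2, 6, 22, 97, 116, 112, 113]
226 [112, 111, 117, 82, 11, 6, 14, 10, 65, 99, 106, 112, 109, 111, 114, 108, 111, 114, 109, 120, 98, 27, 6, 4, 82, 118, 98, 72]
227 [110, 115, 113, 85, 11, 5, 10, 5, 54, 94, 111, 109, 112, 114, 115, 109, 113, 115, 114, 116, 97, 28, 7, 2, 79, 116, 113, 104]
228 [111, 114, 117, 81, 11, 4, 6, 3, 60, 94, 109, 113, 115, 116, 113, 116, 116, 114, 115, 115, 101, 30, 7, 4, 78, 117, 112, 110]
```

```bash
cat > m1.py <<'E'
from m0 import *
print("----")
G=t["image"].astype(int)
for v in (152,169,170): print(v,G[v,192:202].max(1).tolist(),G[v,232:244].max(1).tolist())
for pts,z in (([(209.5,155.74),(227,156.2)],95),([(209.5,168.03),(227,168.6)],125)):
    a,b=[onz(t,u,v,z) for u,v in pts]; d=b-a; print(z,a.round(1),b.round(1),"yaw",np.degrees(np.arctan2(d[0],-d[1])).round(2))
P=[((157.8,187.8),(407.1,284.6)),((131.3,212.0),(377.7,319.9)),((159.5,226.5),(431.9,321.1))]
for i in range(3):
    for j in range(3):
        q=tri(P[i][0],P[j][1])
        if q[1]<8: print("pin",i,j,q)
# tray
hsv=cv2.cvtColor(t["image"],cv2.COLOR_RGB2HSV); m=cv2.inRange(hsv[170:240,280:320],np.array((95,120,60)),np.array((125,255,255)))
cn=max(cv2.findContours(m,0,1)[0],key=cv2.contourArea); R=cv2.minAreaRect(cn); b=cv2.boxPoints(R)+[280,170]
W=np.array([onz(t,*p,22) for p in b]); print("tray",W.mean(0),R,[np.linalg.norm(W[i+1]-W[i]).round(1) for i in range(2)],[np.degrees(np.arctan2(*(W[i+1]-W[i])[1::-1])).round(1) for i in range(2)])
# mallet
o=cv2.inRange(hsv,np.array((4,90,80)),np.array((18,255,255)))
print("head top o", onz(t,334.2,163.0,183))
for v in range(150,224,3): print(v,[tuple(x) for x in t["image"][v,328:344:1].tolist()][::1] if v in(180,) else "", end="")
print()
gray=G.sum(2)//3
for v in (176,180,184,188,200,204,208,212,216): print(v,gray[v,328:348].tolist(), (G[v,328:348,0]-G[v,328:348,2]).tolist())
E
python3 m1.py | sed -n '/----/,$p'
```

```text
----
152 [65, 63, 63, 63, 66, 134, 241, 255, 255, 255] [236, 239, 237, 229, 171, 119, 111, 128, 137, 142, 153, 159]
169 [70, 60, 56, 77, 173, 255, 255, 255, 255, 255] [247, 241, 224, 193, 149, 113, 112, 131, 138, 142, 140, 129]
170 [70, 71, 65, 78, 157, 243, 255, 255, 255, 254] [253, 255, 248, 213, 156, 113, 115, 132, 138, 142, 136, 128]
95 [659.9  90.6  95. ] [654.3  29.7  95. ] yaw -5.26
125 [606.1  87.3 125. ] [600.2  28.  125. ] yaw -5.61
pin 0 1 (array([566.1, 282.3,  57. ]), np.float64(0.7))
pin 1 2 (array([485.1, 375.3,  56.7]), np.float64(0.7))
pin 2 0 (array([427.4, 277.1,  57.5]), np.float64(0.8))
tray [ 479.52488395 -210.26152963   22.        ] ((18.500001907348633, 35.499996185302734), (52.99999237060547, 22.999996185302734), 90.0) [np.float64(83.2), np.float64(193.3)] [np.float64(-93.7), np.float64(175.6)]
head top o [ 579.10436442 -328.20208842  183.        ]
150 153 156 159 162 165 168 171 174 177 180 [(243, 244, 244), (242, 243, 244), (243, 245, 246), (240, 242, 244), (226, 224, 223), (221, 187, 158), (250, 211, 144), (255, 237, 163), (255, 241, 168), (255, 244, 180),
[... 1084 characters left out ...]
 244, 245, 243, 246, 248, 225, 133, 62, 47, 60, 59, 122, 217, 246, 245, 242, 243, 243, 244] [-2, -3, -3, -3, -3, -3, -4, -3, 2, 0, 5, 4, 0, -6, -3, -3, -3, -2, -2, -2]
208 [243, 244, 244, 243, 245, 246, 237, 178, 79, 48, 60, 54, 103, 203, 245, 246, 245, 244, 243, 244] [-3, -3, -3, -3, -3, -3, -5, -2, 0, 2, 5, 5, -1, -7, -4, -2, -3, -3, -3, -4]
212 [244, 244, 245, 245, 245, 245, 246, 205, 99, 51, 58, 57, 68, 145, 232, 245, 245, 245, 243, 244] [-3, -3, -4, -2, -4, -3, -4, -6, -2, 1, 9, 6, 2, -2, -5, -5, -2, -4, -4, -2]
216 [244, 244, 244, 244, 244, 245, 245, 221, 131, 65, 55, 60, 60, 119, 216, 247, 244, 243, 243, 244] [-4, -3, -3, -3, -4, -3, -4, -7, -2, 1, 3, 6, 0, -2, -9, -4, -4, -5, -3, -4]
```

```bash
cat >> h.py <<'E'
from scipy.spatial.transform import Rotation as Ro
def go(x,y,z,yaw,prev=None):
    """tool-axes shift (m) and turn from measured pose to TCP at x,y,z pointing down, tool y at yaw deg (mod 180 nearest)"""
    s=r.state(); p,R=(np.array(s["ee_pos"]),np.array(s["ee_rot"])) if prev is None else prev
    best=None
    for k in(0,180,-180):
        a=np.radians(yaw+k); ty=np.array([np.cos(a),np.sin(a),0]); tz=np.array([0,0,-1.]); T=np.c_[np.cross(ty,tz),ty,tz]
        v=Ro.from_matrix(R.T@T).as_rotvec()
        if best is None or np.linalg.norm(v)<np.linalg.norm(best[0]): best=(v,T)
    d=R.T@(np.array([x,y,z])-p)/1000
    print("[[%s],[%s],g]"%(",".join("%.4f"%i for i in d),",".join("%.3f"%i for i in best[0])), "dist %.0fmm %.0fdeg"%(np.linalg.norm(d)*1000,np.degrees(np.linalg.norm(best[0]))))
    return np.array([x,y,z],float),best[1]
E
cat > m2.py <<'E'
from m0 import *
print("----")
f=onz(t,216.6,151.5,125); m=onz(t,215.6,169,125); print("mid fixed",f,"mid moving",m)
a=onz(t,209.5,155.74,95);b=onz(t,227,156.2,95)
yv=(a-b)/np.linalg.norm(a-b)
print("foot line", a,b, "y at foot mid est; vise_bed:", [b+yv*k for k in (0,30,60)])
L=[onz(t,u,v,143) for u,v in((335.8,180),(336.3,188),(337.55,204),(338.27,212))]; print("handle",np.round(L,1)); d=L[0]-L[-1]; print("handle yaw",np.degrees(np.arctan2(d[1],d[0])))
print("head",onz(t,336,162,183),onz(t,334.2,162,183))
print("hooks z130", onz(t,334,175.75,140),onz(t,337,219.5,140))
s1=[onz(s,u/1.4,v/1.4,183) for u,v in((269,241),)]; print("scene head top",s1)
go(566,282,150,25)
E
python3 m2.py | sed -n '/----/,$p'
```

```text
----
mid fixed [663.32115708  61.25066506 125.        ] mid moving [601.30440635  66.69449605 125.        ]
foot line [659.88908724  90.57765954  95.        ] [654.28595802  29.69631305  95.        ] y at foot mid est; vise_bed: [array([654.28595802,  29.69631305,  95.        ]), array([657.03534653,  59.57006177,  95.        ]), array([659.78473504,  89.4438105 ,  95.        ])]
handle [[ 532.1 -334.1  143. ]
 [ 504.7 -333.3  143. ]
 [ 450.4 -332.6  143. ]
 [ 423.6 -332.6  143. ]]
handle yaw -0.7928693609402914
head [ 582.11453031 -334.35306409  183.        ] [ 582.49113712 -328.49973569  183.        ]
hooks z130 [ 547.89926484 -329.78220194  140.        ] [ 399.50120086 -326.59876994  140.        ]
scene head top [array([ 582.8782676 , -332.08227474,  183.        ])]
[[-0.3836,-0.2214,0.0807],[-0.002,0.001,0.678],g] dist 450mm 39deg
```

```bash
M="python3 -m pendant"
$M '[[[-0.3836,-0.2214,0.0807],[-0.002,0.001,0.678],1],[[-0.3836,-0.2214,0.0807],[-0.002,0.001,0.678],1],[[-0.3836,-0.2214,0.0807],[-0.002,0.001,0.678],1],[[-0.3836,-0.2214,0.0807],[-0.002,0.001,0.678],1],[[-0.3836,-0.2214,0.0807],[-0.002,0.001,0.678],1],[[-0.3836,-0.2214,0.0807],[-0.002,0.001,0.678],1],[[-0.3836,-0.2214,0.0807],[-0.002,0.001,0.678],1],[[-0.3836,-0.2214,0.0807],[-0.002,0.001,0.678],1],[[-0.3836,-0.2214,0.0807],[-0.002,0.001,0.678],1],[[-0.3836,-0.2214,0.0807],[-0.002,0.001,0.678],1]]' 60
python3 - <<'E'
from h import *
go(566.3,282,110,25); go(566.3,282,30,25)
E
```

```text
time: 0.93
ee_pos: [548.5, 308.4, 156.0]
ee_rot: [[-0.423, 0.906, 0.0], [0.906, 0.423, 0.002], [0.001, 0.001, -1.0]]
ft_force: [0.8, 0.1, 0.9]
gripper_width: 85.4
grip_force: 0.0
[[-0.0315,0.0050,0.0459],[0.001,-0.001,0.000],g] dist 56mm 0deg
[[-0.0317,0.0049,0.1259],[0.001,-0.001,0.000],g] dist 130mm 0deg
```

```bash
M="python3 -m pendant"
$M '[[[-0.0315,0.005,0.046],[0,0,0],1],[[-0.0315,0.005,0.046],[0,0,0],1],[[-0.0315,0.005,0.046],[0,0,0],1],[[-0.0315,0.005,0.046],[0,0,0],1],[[-0.0315,0.005,0.046],[0,0,0],1],[[-0.0315,0.005,0.046],[0,0,0],1],[[-0.0315,0.005,0.046],[0,0,0],1],[[-0.0315,0.005,0.046],[0,0,0],1],[[-0.0315,0.005,0.046],[0,0,0],1],[[-0.0315,0.005,0.046],[0,0,0],1]]'
python3 - <<'E'
from h import *
go(566.3,282,30,25); c=camera("scene"); save(c,"a1.png",(340,220,480,350),5)
E
```

```text
time: 1.77
ee_pos: [565.8, 284.4, 111.0]
ee_rot: [[-0.423, 0.906, 0.001], [0.906, 0.423, 0.002], [0.002, 0.002, -1.0]]
ft_force: [0.3, -1.1, -0.0]
gripper_width: 85.4
grip_force: 0.0
[[-0.0025,-0.0007,0.0810],[0.002,-0.002,0.001],g] dist 81mm 0deg
```

View pics/a1.png

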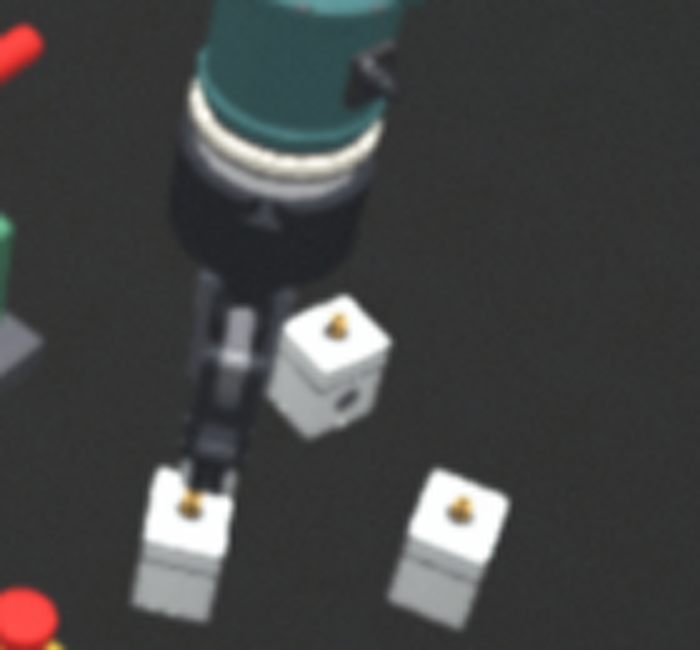

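The crop shows the fingers centred over block A, pin at (190,497) in crop pixels. The other two blocks stand clear.

```bash
M="python3 -m pendant"
$M '[[[-0.0025,-0.0007,0.03],[0,0,0],1],[[-0.0025,-0.0007,0.055],[0,0,0],1],[[-0.0025,-0.0007,0.075],[0,0,0],1],[[-0.0025,-0.0007,0.081],[0,0,0],1],[[-0.0025,-0.0007,0.081],[0,0,0],1],[[-0.0025,-0.0007,0.081],[0,0,0],-0.3],[[-0.0025,-0.0007,0.081],[0,0,0],-0.3],[[-0.0025,-0.0007,0.081],[0,0,0],-0.3],[[-0.0025,-0.0007,0.081],[0,0,0],-0.3],[[-0.0025,-0.0007,0.081],[0,0,0],-0.3]]' 60
python3 - <<'E'
from h import *
s=r.state();go(566.3,282,240,25)
E
```

```text
time: 2.65
ee_pos: [567.5, 282.0, 31.2]
ee_rot: [[-0.422, 0.906, 0.003], [0.906, 0.422, 0.003], [0.002, 0.004, -1.0]]
ft_force: [-0.0, -0.1, 5.4]
gripper_width: 38.7
grip_force: 60.8
[[0.0009,-0.0002,-0.2088],[0.004,-0.002,-0.000],g] dist 209mm 0deg
```

```bash
M="python3 -m pendant"
$M '[[[0,0,-0.03],[0,0,0],-0.3],[[0,0,-0.06],[0,0,0],-0.3],[[0,0,-0.1],[0,0,0],-0.3],[[0,0,-0.14],[0,0,0],-0.3],[[0,0,-0.18],[0,0,0],-0.3],[[0,0,-0.18],[0,0,0],-0.3],[[0,0,-0.18],[0,0,0],-0.3],[[0,0,-0.18],[0,0,0],-0.3],[[0,0,-0.18],[0,0,0],-0.3],[[0,0,-0.18],[0,0,0],-0.3]]'
python3 - <<'E'
from h import *
go(628.6,26,215,-5.4)
E
```

```text
time: 3.48
ee_pos: [564.6, 280.4, 207.2]
ee_rot: [[-0.422, 0.906, -0.003], [0.906, 0.422, -0.0], [0.001, -0.003, -1.0]]
ft_force: [-0.2, -0.4, -2.5]
gripper_width: 38.9
grip_force: 61.9
[[-0.2576,-0.0495,-0.0079],[-0.003,-0.000,0.530],g] dist 262mm 30deg
```

```bash
M="python3 -m pendant"
$M '[[[-0.0368,-0.0071,-0.0079],[0,0,0.076],-0.3],[[-0.0736,-0.0141,-0.0079],[0,0,0.151],-0.3],[[-0.1104,-0.0212,-0.0079],[0,0,0.227],-0.3],[[-0.1472,-0.0283,-0.0079],[0,0,0.303],-0.3],[[-0.184,-0.0354,-0.0079],[0,0,0.379],-0.3],[[-0.2208,-0.0424,-0.0079],[0,0,0.454],-0.3],[[-0.2576,-0.0495,-0.0079],[0,0,0.53],-0.3],[[-0.2576,-0.0495,-0.0079],[0,0,0.53],-0.3],[[-0.2576,-0.0495,-0.0079],[0,0,0.53],-0.3],[[-0.2576,-0.0495,-0.0079],[0,0,0.53],-0.3]]'
python3 - <<'E'
from h import *
go(628.6,26,160,-5.4);go(628.6,26,127.5,-5.4)
c=camera("top"); save(c,"b_t.png",(185,130,245,220),6)
c=camera("scene"); save(c,"b_s.png",(225,190,365,330),4)
a=cv2.imread("pics/b_t.png");b=cv2.imread("pics/b_s.png");o=np.zeros((560,800,3),np.uint8);o[:540,:360]=a;o[:,360:][:b.shape[0],:440]=b[:,:440];cv2.imwrite("pics/b.png",o)
E
```

```text
time: 4.32
ee_pos: [629.3, 27.0, 215.4]
ee_rot: [[0.094, 0.996, -0.002], [0.996, -0.094, 0.002], [0.002, -0.003, -1.0]]
ft_force: [0.3, 1.1, -2.8]
gripper_width: 38.8
grip_force: 61.7
[[-0.0011,-0.0005,0.0554],[-0.003,-0.002,0.000],g] dist 55mm 0deg
[[-0.0012,-0.0004,0.0879],[-0.003,-0.002,0.000],g] dist 88mm 0deg
```

View pics/b.png

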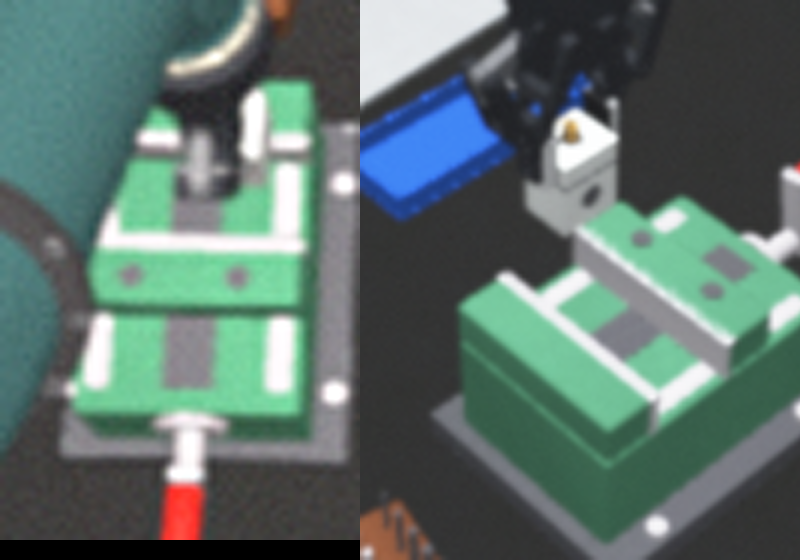

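The block hangs upright at crop (570,170) and is above the -y end of the jaw gap. I'll lower it.

```bash
M="python3 -m pendant"
$M '[[[-0.0011,-0.0005,0.03],[-0.003,-0.002,0],-0.3],[[-0.0011,-0.0005,0.055],[-0.003,-0.002,0],-0.3],[[-0.0011,-0.0005,0.07],[-0.003,-0.002,0],-0.3],[[-0.0011,-0.0005,0.078],[-0.003,-0.002,0],-0.3],[[-0.0011,-0.0005,0.082],[-0.003,-0.002,0],-0.3],[[-0.0011,-0.0005,0.085],[-0.003,-0.002,0],-0.3],[[-0.0011,-0.0005,0.087],[-0.003,-0.002,0],-0.3],[[-0.0011,-0.0005,0.087],[-0.003,-0.002,0],-0.3],[[-0.0011,-0.0005,0.087],[-0.003,-0.002,0],-0.3],[[-0.0011,-0.0005,0.087],[-0.003,-0.002,0],-0.3]]'
python3 -c "
from h import *
go(628.6,26,125.5,-5.4)"
```

```text
time: 5.25
ee_pos: [630.3, 25.7, 130.8]
ee_rot: [[0.094, 0.996, 0.005], [0.996, -0.094, -0.0], [0.0, 0.005, -1.0]]
ft_force: [0.7, -0.2, -2.3]
gripper_width: 38.8
grip_force: 61.7
[[0.0001,-0.0017,0.0053],[0.005,-0.000,0.000],g] dist 6mm 0deg
```

```bash
M="python3 -m pendant"
$M '[[[0,-0.001,0.002],[0,0,0],-0.3],[[0,-0.001,0.003],[0,0,0],-0.3],[[0,-0.001,0.003],[0,0,0],-0.3],[[0,-0.001,0.003],[0,0,0],-0.3],[[0,-0.001,0.003],[0,0,0],-0.3],[[0,-0.001,0.003],[0,0,0],-0.3],[[0,-0.001,0.003],[0,0,0],-0.3],[[0,-0.001,0.003],[0,0,0],-0.3],[[0,-0.001,0.003],[0,0,0],-0.3],[[0,-0.001,0.003],[0,0,0],-0.3]]'
```

```text
time: 6.08
ee_pos: [628.7, 25.9, 127.0]
ee_rot: [[0.094, 0.996, 0.004], [0.996, -0.094, -0.0], [0.0, 0.004, -1.0]]
ft_force: [0.1, -0.5, -3.1]
gripper_width: 38.8
grip_force: 61.7
```

```bash
M="python3 -m pendant"
$M '[[[0,0,0.001],[0,0,0],-0.3],[[0,0,0.001],[0,0,0],-0.3],[[0,0,0.001],[0,0,0],0.4],[[0,0,0.001],[0,0,0],0.4],[[0,0,0.001],[0,0,0],0.4],[[0,0,-0.02],[0,0,0],0.4],[[0,0,-0.05],[0,0,0],0.7],[[0,0,-0.08],[0,0,0],1],[[0,0,-0.08],[0,0,0],1],[[0,0,-0.08],[0,0,0],1]]'
python3 - <<'E'
from h import *
go(485.5,375.2,140,13.8)
c=camera("top"); np.save("t1.npy",c,allow_pickle=True)
E
python3 - <<'E'
from h import *
t=np.load("t1.npy",allow_pickle=True).item()
save(t,"c.png",(110,130,250,245),5)
for (x,y,w,h) in [(110,165,75,80)]:
    g=t["image"][y:y+h,x:x+w].astype(int); m=((g[:,:,0]-g[:,:,2])>40).astype(np.uint8)
    n,l,st,ce=cv2.connectedComponentsWithStats(m); print([(onz(t,*(ce[i]+[x,y]),60).round(1),st[i,4]) for i in range(1,n)])
E
```

```text
time: 6.92
ee_pos: [630.0, 25.8, 209.3]
ee_rot: [[0.094, 0.996, 0.009], [0.996, -0.094, 0.0], [0.001, 0.008, -1.0]]
ft_force: [0.2, 0.4, 0.0]
gripper_width: 85.4
grip_force: 0.0
[[0.3342,-0.1773,0.0682],[0.009,0.000,-0.335],g] dist 384mm 19deg
[]
```

View pics/c.png

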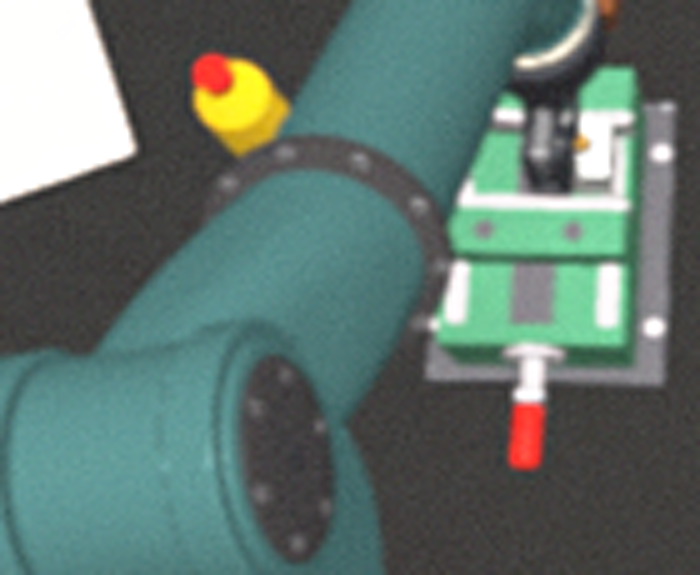

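Block A stands between the jaws, white top at (597,150) in the crop. The arm hides the other blocks for now. Next is block B.

```bash
M="python3 -m pendant"
$M '[[[0.0334,-0.0177,0],[0,0,-0.033],1],[[0.0668,-0.0354,0],[0,0,-0.067],1],[[0.1003,-0.0532,0.01],[0,0,-0.1],1],[[0.1337,-0.0709,0.02],[0,0,-0.134],1],[[0.1671,-0.0886,0.03],[0,0,-0.168],1],[[0.2005,-0.1064,0.04],[0,0,-0.2],1],[[0.2339,-0.1241,0.05],[0,0,-0.235],1],[[0.2674,-0.1418,0.06],[0,0,-0.268],1],[[0.3008,-0.1596,0.068],[0,0,-0.3],1],[[0.3342,-0.1773,0.068],[0.009,0,-0.335],1]]'
python3 - <<'E'
from h import *
from m0 import blocks
c=camera("scene"); x,y,w,h=350,270,110,90; g=c["image"][y:y+h,x:x+w].astype(int); m=((g[:,:,0]-g[:,:,2])>40).astype(np.uint8)
n,l,st,ce=cv2.connectedComponentsWithStats(m); print([((ce[i]+[x,y]).round(1),onz(c,*(ce[i]+[x,y]),58).round(1),st[i,4]) for i in range(1,n) if st[i,4]>4])
go(485.5,375.2,110,13.8)
E
```

```text
time: 7.8
ee_pos: [479.8, 375.4, 135.0]
ee_rot: [[-0.241, 0.97, -0.011], [0.971, 0.241, -0.005], [-0.002, -0.012, -1.0]]
ft_force: [0.2, -0.2, 0.4]
gripper_width: 85.5
grip_force: 0.0
knob (array([436.4,  76.7, 120.2]), np.float64(2.1))
blk [566.8 282.2] 117 (11.180338859558105, 10.28591251373291) [(np.float64(-65.7), np.float64(35.9)), (np.float64(-155.2), np.float64(41.5)), (np.float64(114.2), np.float64(35.7))]
blk [486.3 375. ] 123 (11.641709327697754, 10.429031372070312) [(np.float64(-79.1), np.float64(36.1)), (np.float64(-166.2), np.float64(42.2)), (np.float64(100.8), np.float64(35.9))]
blk [427.7 276.8] 126 (10.435516357421875, 12.016654014587402) [(np.float64(-18.8), np.float64(41.5)), (np.float64(-112.0), np.float64(37.1)), (np.float64(160.9), np.float64(41.5))]
t [([157.8, 187.8], np.int32(6)), ([131.3, 212.0], np.int32(7)), ([159.5, 226.5], np.int32(4))]
s [([407.1, 284.6], np.int32(14)), ([377.7, 319.9], np.int32(16)), ([431.9, 321.1], np.int32(18)), ([351.8, 352.5], np.int32(70))]
208 [111, 116, 106, 42, 4, 9, 18, 9, 89, 114, 110, 114, 111, 113, 113, 111, 113, 113, 113, 
[... 383 characters left out ...]
17, 117, 62, 2, 6, 22, 97, 116, 112, 113]
226 [112, 111, 117, 82, 11, 6, 14, 10, 65, 99, 106, 112, 109, 111, 114, 108, 111, 114, 109, 120, 98, 27, 6, 4, 82, 118, 98, 72]
227 [110, 115, 113, 85, 11, 5, 10, 5, 54, 94, 111, 109, 112, 114, 115, 109, 113, 115, 114, 116, 97, 28, 7, 2, 79, 116, 113, 104]
228 [111, 114, 117, 81, 11, 4, 6, 3, 60, 94, 109, 113, 115, 116, 113, 116, 116, 114, 115, 115, 101, 30, 7, 4, 78, 117, 112, 110]
[(array([407.1, 284.6]), array([427.7, 277.8,  58. ]), np.int32(14)), (array([431.8, 321.2]), array([486.2, 375.8,  58. ]), np.int32(17)), (array([351.8, 352.5]), array([676.3, 289.1,  58. ]), np.int32(70))]
[[-0.0136,0.0067,0.0253],[-0.011,-0.006,0.015],g] dist 30mm 1deg
```

```bash
M="python3 -m pendant"
$M '[[[0,0,0.01],[0,0,0],1],[[0,0,0.02],[0,0,0],1],[[0,0,0.025],[0,0,0],1],[[0,0,0.025],[0,0,0],1],[[0,0,0.025],[0,0,0],1],[[0,0,0.025],[0,0,0],1],[[0,0,0.025],[0,0,0],1],[[0,0,0.025],[0,0,0],1],[[0,0,0.025],[0,0,0],1],[[0,0,0.025],[0,0,0],1]]'
python3 - <<'E'
from h import *
go(486,375.2,30,13.8)
E
```

```text
time: 8.68
ee_pos: [483.5, 375.3, 113.8]
ee_rot: [[-0.239, 0.971, -0.005], [0.971, 0.239, -0.0], [0.001, -0.005, -1.0]]
ft_force: [-0.2, -0.0, 0.9]
gripper_width: 85.4
grip_force: 0.0
[[-0.0008,0.0028,0.0837],[-0.005,-0.001,0.000],g] dist 84mm 0deg
```

```bash
M="python3 -m pendant"
$M '[[[-0.0008,0.002,0.03],[-0.004,0,0],1],[[-0.0008,0.002,0.055],[-0.004,0,0],1],[[-0.0008,0.002,0.075],[-0.004,0,0],1],[[-0.0008,0.002,0.083],[-0.004,0,0],1],[[-0.0008,0.002,0.083],[-0.004,0,0],1],[[-0.0008,0.002,0.083],[-0.004,0,0],-0.3],[[-0.0008,0.002,0.083],[-0.004,0,0],-0.3],[[-0.0008,0.002,0.083],[-0.004,0,0],-0.3],[[-0.0008,0.002,0.083],[-0.004,0,0],-0.3],[[-0.0008,0.002,0.083],[-0.004,0,0],-0.3]]' 60
$M '[[[0,0,-0.03],[0,0,0],-0.3],[[0,0,-0.06],[0,0,0],-0.3],[[0,0,-0.1],[0,0,0],-0.3],[[0,0,-0.14],[0,0,0],-0.3],[[0,0,-0.18],[0,0,0],-0.3],[[0,0,-0.18],[0,0,0],-0.3],[[0,0,-0.18],[0,0,0],-0.3],[[0,0,-0.18],[0,0,0],-0.3],[[0,0,-0.18],[0,0,0],-0.3],[[0,0,-0.18],[0,0,0],-0.3]]'
python3 - <<'E'
from h import *
go(632.1,63.8,215,-5.4)
E
```

```text
time: 9.52
ee_pos: [486.0, 375.6, 32.0]
ee_rot: [[-0.239, 0.971, 0.001], [0.971, 0.239, 0.002], [0.002, 0.001, -1.0]]
ft_force: [0.5, 0.7, 6.2]
gripper_width: 38.6
grip_force: 61.0
time: 10.35
ee_pos: [483.8, 373.9, 208.2]
ee_rot: [[-0.239, 0.971, -0.005], [0.971, 0.239, -0.003], [-0.002, -0.006, -1.0]]
ft_force: [-0.4, -0.2, -3.5]
gripper_width: 38.8
grip_force: 61.9
[[-0.3365,0.0699,-0.0067],[-0.005,0.003,0.335],g] dist 344mm 19deg
```

```bash
M="python3 -m pendant"
$M '[[[-0.037,0.0077,-0.0067],[0,0,0.037],-0.3],[[-0.075,0.0155,-0.0067],[0,0,0.074],-0.3],[[-0.112,0.0233,-0.0067],[0,0,0.112],-0.3],[[-0.15,0.031,-0.0067],[0,0,0.15],-0.3],[[-0.187,0.0388,-0.0067],[0,0,0.186],-0.3],[[-0.224,0.0466,-0.0067],[0,0,0.223],-0.3],[[-0.262,0.0544,-0.0067],[0,0,0.26],-0.3],[[-0.299,0.062,-0.0067],[0,0,0.298],-0.3],[[-0.325,0.068,-0.0067],[0,0,0.325],-0.3],[[-0.3365,0.0699,-0.0067],[0,0,0.335],-0.3]]'
$M '[[[0,0,0],[0,0,0],-0.3],[[0,0,0.01],[0,0,0],-0.3],[[0,0,0.03],[0,0,0],-0.3],[[0,0,0.04],[0,0,0],-0.3],[[0,0,0.04],[0,0,0],-0.3],[[0,0,0.04],[0,0,0],-0.3],[[0,0,0.04],[0,0,0],-0.3],[[0,0,0.04],[0,0,0],-0.3],[[0,0,0.04],[0,0,0],-0.3],[[0,0,0.04],[0,0,0],-0.3]]'
python3 - <<'E'
from h import *
go(632.1,63.8,127.5,-5.4)
E
```

```text
time: 11.18
ee_pos: [634.6, 58.1, 215.6]
ee_rot: [[0.102, 0.995, -0.002], [0.995, -0.102, -0.004], [-0.004, -0.002, -1.0]]
ft_force: [1.2, -0.6, -2.6]
gripper_width: 38.8
grip_force: 61.6
time: 12.02
ee_pos: [633.9, 64.8, 177.6]
ee_rot: [[0.094, 0.996, -0.0], [0.996, -0.094, 0.0], [0.0, -0.0, -1.0]]
ft_force: [0.1, -0.1, -3.1]
gripper_width: 38.6
grip_force: 61.7
[[-0.0012,-0.0016,0.0501],[-0.000,-0.000,0.000],g] dist 50mm 0deg
```

```bash
M="python3 -m pendant"
$M '[[[-0.0012,-0.0016,0.02],[0,0,0],-0.3],[[-0.0012,-0.0016,0.035],[0,0,0],-0.3],[[-0.0012,-0.0016,0.042],[0,0,0],-0.3],[[-0.0012,-0.0016,0.046],[0,0,0],-0.3],[[-0.0012,-0.0016,0.049],[0,0,0],-0.3],[[-0.0012,-0.0016,0.05],[0,0,0],-0.3],[[-0.0012,-0.0016,0.05],[0,0,0],-0.3],[[-0.0012,-0.0016,0.05],[0,0,0],-0.3],[[-0.0012,-0.0016,0.05],[0,0,0],-0.3],[[-0.0012,-0.0016,0.05],[0,0,0],-0.3]]'
$M '[[[0,0,0.001],[0,0,0],-0.3],[[0,0,0.002],[0,0,0],-0.3],[[0,0,0.002],[0,0,0],0.4],[[0,0,0.002],[0,0,0],0.4],[[0,0,0.002],[0,0,0],0.4],[[0,0,-0.02],[0,0,0],0.4],[[0,0,-0.05],[0,0,0],0.7],[[0,0,-0.08],[0,0,0],1],[[0,0,-0.08],[0,0,0],1],[[0,0,-0.08],[0,0,0],1]]'
python3 - <<'E'
from h import *
go(427.6,277.5,140,-18.8)
c=camera("scene"); x,y,w,h=350,270,110,70; g=c["image"][y:y+h,x:x+w].astype(int); m=((g[:,:,0]-g[:,:,2])>40).astype(np.uint8)
n,l,st,ce=cv2.connectedComponentsWithStats(m); print([((ce[i]+[x,y]).round(1),onz(c,*(ce[i]+[x,y]),58).round(1),st[i,4]) for i in range(1,n) if st[i,4]>4])
E
```

```text
time: 12.85
ee_pos: [632.0, 63.8, 127.3]
ee_rot: [[0.094, 0.996, -0.001], [0.996, -0.094, 0.0], [0.0, -0.001, -1.0]]
ft_force: [-1.2, -0.2, -3.3]
gripper_width: 38.9
grip_force: 61.8
time: 13.68
ee_pos: [633.4, 63.7, 208.9]
ee_rot: [[0.094, 0.996, 0.003], [0.996, -0.094, 0.001], [0.001, 0.003, -1.0]]
ft_force: [-0.4, -0.6, 0.2]
gripper_width: 85.3
grip_force: 0.0
[[0.1934,-0.2251,0.0684],[0.003,-0.001,0.234],g] dist 305mm 13deg
[(array([407.1, 284.6]), array([427.7, 277.8,  58. ]), np.int32(14))]
```

```bash
M="python3 -m pendant"
$M '[[[0.0242,-0.0281,0],[0,0,0.03],1],[[0.0483,-0.0563,0],[0,0,0.06],1],[[0.0725,-0.0844,0],[0,0,0.09],1],[[0.0967,-0.1125,0.01],[0,0,0.12],1],[[0.1209,-0.1407,0.03],[0,0,0.15],1],[[0.145,-0.1688,0.05],[0,0,0.18],1],[[0.1692,-0.197,0.068],[0,0,0.21],1],[[0.1934,-0.2251,0.068],[0,0,0.234],1],[[0.1934,-0.2251,0.09],[0,0,0.234],1],[[0.1934,-0.2251,0.1],[0,0,0.234],1]]'
$M '[[[0,0,0],[0,0,0],1],[[0,0,0],[0,0,0],1],[[0,0,0],[0,0,0],1],[[0,0,0],[0,0,0],1],[[0,0,0],[0,0,0],1],[[0,0,0],[0,0,0],1],[[0,0,0],[0,0,0],1],[[0,0,0],[0,0,0],1],[[0,0,0],[0,0,0],1],[[0,0,0],[0,0,0],1]]'
python3 - <<'E'
from h import *
c=camera("scene"); x,y,w,h=350,260,110,70; g=c["image"][y:y+h,x:x+w].astype(int); m=((g[:,:,0]-g[:,:,2])>40).astype(np.uint8)
n,l,st,ce=cv2.connectedComponentsWithStats(m); print([((ce[i]+[x,y]).round(1),onz(c,*(ce[i]+[x,y]),58).round(1),st[i,4]) for i in range(1,n) if st[i,4]>4])
go(427.6,277.3,30,-18.8)
E
```

```text
time: 14.57
ee_pos: [421.2, 279.7, 104.4]
ee_rot: [[0.314, 0.949, -0.006], [0.949, -0.314, -0.002], [-0.004, -0.005, -1.0]]
ft_force: [0.1, 0.1, 0.1]
gripper_width: 85.3
grip_force: 0.0
time: 15.4
ee_pos: [425.7, 277.4, 107.3]
ee_rot: [[0.322, 0.947, -0.001], [0.947, -0.322, 0.0], [-0.0, -0.001, -1.0]]
ft_force: [-0.2, 0.6, 0.2]
gripper_width: 85.7
grip_force: 0.0
[(array([407.1, 284.6]), array([427.7, 277.8,  58. ]), np.int32(14))]
[[0.0005,0.0020,0.0772],[-0.001,0.000,0.000],g] dist 77mm 0deg
```

```bash
M="python3 -m pendant"
$M '[[[0.0005,0.0015,0.03],[0,0,0],1],[[0.0005,0.0015,0.055],[0,0,0],1],[[0.0005,0.0015,0.07],[0,0,0],1],[[0.0005,0.0015,0.077],[0,0,0],1],[[0.0005,0.0015,0.077],[0,0,0],1],[[0.0005,0.0015,0.077],[0,0,0],-0.3],[[0.0005,0.0015,0.077],[0,0,0],-0.3],[[0.0005,0.0015,0.077],[0,0,0],-0.3],[[0.0005,0.0015,0.077],[0,0,0],-0.3],[[0.0005,0.0015,0.077],[0,0,0],-0.3]]' 60
$M '[[[0,0,-0.03],[0,0,0],-0.3],[[0,0,-0.06],[0,0,0],-0.3],[[0,0,-0.1],[0,0,0],-0.3],[[0,0,-0.14],[0,0,0],-0.3],[[0,0,-0.18],[0,0,0],-0.3],[[0,0,-0.18],[0,0,0],-0.3],[[0,0,-0.18],[0,0,0],-0.3],[[0,0,-0.18],[0,0,0],-0.3],[[0,0,-0.18],[0,0,0],-0.3],[[0,0,-0.18],[0,0,0],-0.3]]'
python3 - <<'E'
from h import *
go(635.7,101.8,215,-5.4)
E
```

```text
time: 16.28
ee_pos: [427.9, 277.9, 31.4]
ee_rot: [[0.322, 0.947, 0.0], [0.947, -0.322, 0.001], [0.001, -0.0, -1.0]]
ft_force: [-0.1, -0.1, 5.8]
gripper_width: 38.7
grip_force: 60.2
time: 17.12
ee_pos: [426.1, 276.6, 208.5]
ee_rot: [[0.322, 0.947, -0.005], [0.947, -0.322, -0.002], [-0.004, -0.004, -1.0]]
ft_force: [0.2, -1.0, -2.9]
gripper_width: 39.1
grip_force: 61.9
[[-0.0980,0.2547,-0.0070],[-0.004,0.003,-0.234],g] dist 273mm 13deg
```

```bash
M="python3 -m pendant"
$M '[[[-0.014,0.0364,-0.007],[0,0,-0.033],-0.3],[[-0.028,0.0728,-0.007],[0,0,-0.067],-0.3],[[-0.042,0.109,-0.007],[0,0,-0.1],-0.3],[[-0.056,0.1455,-0.007],[0,0,-0.134],-0.3],[[-0.07,0.182,-0.007],[0,0,-0.167],-0.3],[[-0.084,0.218,-0.007],[0,0,-0.2],-0.3],[[-0.094,0.244,-0.007],[0,0,-0.234],-0.3],[[-0.098,0.2547,-0.007],[0,0,-0.234],-0.3],[[-0.098,0.2547,-0.007],[0,0,-0.234],-0.3],[[-0.098,0.2547,-0.007],[0,0,-0.234],-0.3]]'
$M '[[[0,0,0],[0,0,0],-0.3],[[0,0,0.01],[0,0,0],-0.3],[[0,0,0.03],[0,0,0],-0.3],[[0,0,0.04],[0,0,0],-0.3],[[0,0,0.04],[0,0,0],-0.3],[[0,0,0.04],[0,0,0],-0.3],[[0,0,0.04],[0,0,0],-0.3],[[0,0,0.04],[0,0,0],-0.3],[[0,0,0.04],[0,0,0],-0.3],[[0,0,0.04],[0,0,0],-0.3]]'
python3 - <<'E'
from h import *
go(635.7,102.3,127.5,-5.4)
E
```

```text
time: 17.95
ee_pos: [635.9, 102.2, 215.0]
ee_rot: [[0.096, 0.995, -0.005], [0.995, -0.096, -0.0], [-0.001, -0.005, -1.0]]
ft_force: [0.0, 0.2, -2.3]
gripper_width: 38.8
grip_force: 61.8
time: 18.78
ee_pos: [637.4, 102.5, 177.6]
ee_rot: [[0.094, 0.996, -0.0], [0.996, -0.094, 0.0], [0.0, -0.0, -1.0]]
ft_force: [0.2, -0.4, -1.1]
gripper_width: 38.6
grip_force: 61.8
[[-0.0004,-0.0016,0.0501],[-0.000,-0.000,0.000],g] dist 50mm 0deg
```

```bash
M="python3 -m pendant"
$M '[[[-0.0005,-0.0016,0.02],[0,0,0],-0.3],[[-0.0005,-0.0016,0.035],[0,0,0],-0.3],[[-0.0005,-0.0016,0.042],[0,0,0],-0.3],[[-0.0005,-0.0016,0.046],[0,0,0],-0.3],[[-0.0005,-0.0016,0.049],[0,0,0],-0.3],[[-0.0005,-0.0016,0.05],[0,0,0],-0.3],[[-0.0005,-0.0016,0.05],[0,0,0],-0.3],[[-0.0005,-0.0016,0.05],[0,0,0],-0.3],[[-0.0005,-0.0016,0.05],[0,0,0],-0.3],[[-0.0005,-0.0016,0.05],[0,0,0],-0.3]]'
$M '[[[0,0,0.001],[0,0,0],-0.3],[[0,0,0.002],[0,0,0],-0.3],[[0,0,0.002],[0,0,0],0.4],[[0,0,0.002],[0,0,0],0.4],[[0,0,0.002],[0,0,0],0.4],[[0,0,-0.02],[0,0,0],0.4],[[0,0,-0.05],[0,0,0],0.7],[[0,0,-0.08],[0,0,0],1],[[0,0,-0.08],[0,0,0],1],[[0,0,-0.08],[0,0,0],1]]'
python3 - <<'E'
from h import *
go(432,77,190,84.6)
E
```

```text
time: 19.62
ee_pos: [635.6, 102.2, 127.4]
ee_rot: [[0.094, 0.996, -0.001], [0.996, -0.094, 0.0], [0.0, -0.001, -1.0]]
ft_force: [-1.2, 0.5, -1.9]
gripper_width: 38.8
grip_force: 61.9
time: 20.45
ee_pos: [636.9, 102.3, 208.9]
ee_rot: [[0.094, 0.996, 0.003], [0.996, -0.094, 0.001], [0.001, 0.003, -1.0]]
ft_force: [1.2, -0.7, 0.6]
gripper_width: 85.6
grip_force: 0.0
[[-0.0444,-0.2016,0.0183],[0.003,0.001,-1.571],g] dist 207mm 90deg
```

```bash
M="python3 -m pendant"
$M '[[[-0.0044,-0.02,0],[0,0,-0.12],1],[[-0.0089,-0.04,0],[0,0,-0.24],1],[[-0.0133,-0.06,0],[0,0,-0.36],1],[[-0.0178,-0.08,0],[0,0,-0.48],1],[[-0.0222,-0.1,0],[0,0,-0.6],1],[[-0.0266,-0.12,0],[0,0,-0.72],1],[[-0.0311,-0.141,0],[0,0,-0.84],1],[[-0.0355,-0.161,0],[0,0,-0.96],1],[[-0.04,-0.181,0],[0,0,-1.08],1],[[-0.0444,-0.2016,0.018],[0,0,-1.2],1]]'
python3 -c "
from h import *
go(432,77,190,84.6)"
```

```text
time: 21.28
ee_pos: [430.8, 77.2, 190.1]
ee_rot: [[-0.897, 0.443, 0.003], [0.443, 0.897, 0.001], [-0.002, 0.002, -1.0]]
ft_force: [0.8, -0.6, -0.7]
gripper_width: 85.5
grip_force: 0.0
[[-0.0012,0.0004,0.0001],[0.002,0.002,-0.364],g] dist 1mm 21deg
```

```bash
M="python3 -m pendant"
$M '[[[0,0,0],[0,0,-0.1],1],[[0,0,0],[0,0,-0.2],1],[[0,0,0],[0,0,-0.3],1],[[0,0,0],[0,0,-0.371],1],[[0,0,0],[0,0,-0.371],1],[[0,0,0],[0,0,-0.371],1],[[0,0,0],[0,0,-0.371],1],[[0,0,0],[0,0,-0.371],1],[[0,0,0],[0,0,-0.371],1],[[0,0,0],[0,0,-0.371],1]]' 30
python3 - <<'E'
from h import *
go(432,77,104,84.6)
t=camera("top");s=camera("scene")
np.save("t2.npy",t,allow_pickle=True);np.save("s2.npy",s,allow_pickle=True)
o=np.zeros((600,800,3),np.uint8)
a=cv2.resize(t["image"][130:230,185:250,::-1],None,fx=6,fy=6,interpolation=2);b=cv2.resize(s["image"][200:320,245:345,::-1],None,fx=4,fy=4,interpolation=2)
o[:a.shape[0],:a.shape[1]]=a; o[:b.shape[0],392:392+b.shape[1]]=b; cv2.imwrite("pics/d.png",o)
E
```

```text
time: 22.12
ee_pos: [430.4, 77.0, 189.1]
ee_rot: [[-0.996, 0.094, -0.002], [0.094, 0.996, -0.0], [0.002, -0.0, -1.0]]
ft_force: [0.1, -0.9, 0.8]
gripper_width: 85.4
grip_force: 0.0
[[-0.0018,0.0002,0.0851],[-0.000,-0.002,0.000],g] dist 85mm 0deg
```

View pics/d.png

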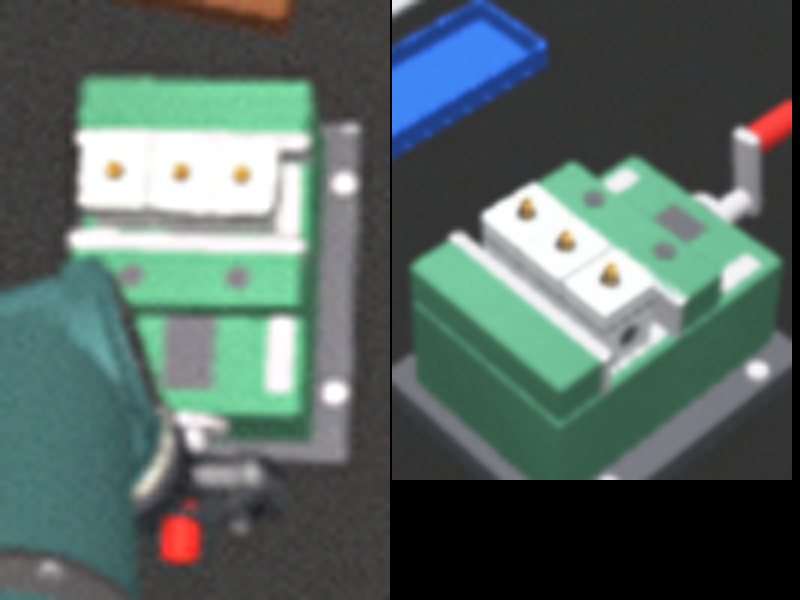

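The three blocks stand in a row between the jaws, pins at crop (115,170), (181,172) and (241,174). The gripper is above the knob, red end at (180,540).

```bash
M="python3 -m pendant"
python3 - <<'E'
from h import *
t=np.load("t2.npy",allow_pickle=True).item();s=np.load("s2.npy",allow_pickle=True).item()
vx=np.array([.9957,-.0935]);vy=np.array([.0935,.9957]);O=np.array([657,61.5])
for u,v in((115,170),(181,172),(241,174)):
    p=onz(t,185+u/6,130+v/6,157)[:2]; print(p.round(1),((p-O)@vx).round(1),((p-O)@vy).round(1))
t0=np.load("top0.npy",allow_pickle=True).item()
for p,z in(((217,200.4),75),((216,205),100)):
    q=onz(t0,*p,z)[:2]; print("hub",q.round(1),((q-O)@vy).round(1))
q=np.array([436.4,76.7]); print("knob",((q-O)@vy).round(1))
E
$M '[[[-0.002,0,0.04],[0,0,0],1],[[-0.002,0,0.07],[0,0,0],1],[[-0.002,0,0.083],[0,0,0],1],[[-0.002,0,0.083],[0,0,0],1],[[-0.002,0,0.083],[0,0,0],1],[[-0.002,0,0.083],[0,0,0],-1],[[-0.002,0,0.083],[0,0,0],-1],[[-0.002,0,0.083],[0,0,0],-1],[[-0.002,0,0.083],[0,0,0],-1],[[-0.002,0,0.083],[0,0,0],-1]]' 30
$M '[[[0,0,0],[0,0,0],-1],[[0,0,0],[0,0,0],-1],[[0,0,0],[0,0,0],-1],[[0,0,0],[0,0,0],-1],[[0,0,0],[0,0,0],-1],[[0,0,0],[0,0,0],-1],[[0,0,0],[0,0,0],-1],[[0,0,0],[0,0,0],-1],[[0,0,0],[0,0,0],-1],[[0,0,0],[0,0,0],-1]]'
```

```text
[630.9  99.1] -29.5 35.0
[627.4  62.5] -29.5 -1.8
[624.1  29.2] -29.7 -35.2
hub [503.4  72.5] -3.4
hub [481.9  73. ] -5.0
knob -5.5
time: 23.05
ee_pos: [432.7, 76.8, 106.8]
ee_rot: [[-0.996, 0.094, -0.0], [0.094, 0.996, 0.001], [0.0, 0.0, -1.0]]
ft_force: [-0.6, -0.2, -0.1]
gripper_width: 25.5
grip_force: 0.0
time: 23.88
ee_pos: [432.4, 76.4, 106.5]
ee_rot: [[-0.996, 0.094, -0.001], [0.094, 0.996, -0.0], [0.001, -0.0, -1.0]]
ft_force: [-0.9, -1.0, 5.7]
gripper_width: 16.6
grip_force: 31.2
```

```bash
M="python3 -m pendant"
$M '[[[0,-0.0109,0.0014],[0,0,0],-1],[[0,-0.021,0.0056],[0,0,0],-1],[[0,-0.0297,0.0123],[0,0,0],-1],[[0,-0.0364,0.021],[0,0,0],-1],[[0,-0.0406,0.0311],[0,0,0],-1],[[0,-0.042,0.042],[0,0,0],-1],[[0,-0.042,0.042],[0,0,0],-1],[[0,-0.042,0.042],[0,0,0],-1],[[0,-0.042,0.042],[0,0,0],-1],[[0,-0.042,0.042],[0,0,0],-1]]'
python3 - <<'E'
from h import *
t=camera("top");s=camera("scene")
o=np.zeros((600,800,3),np.uint8)
a=cv2.resize(t["image"][130:230,185:250,::-1],None,fx=6,fy=6,interpolation=2);b=cv2.resize(s["image"][200:300,255:355,::-1],None,fx=4,fy=4,interpolation=2)
o[:a.shape[0],:a.shape[1]]=a; o[:b.shape[0],392:392+b.shape[1]]=b; cv2.imwrite("pics/e.png",o)
E
```

```text
time: 24.72
ee_pos: [429.3, 38.4, 63.7]
ee_rot: [[-0.996, 0.089, 0.0], [0.089, 0.996, 0.003], [0.0, 0.003, -1.0]]
ft_force: [0.0, 7.3, -5.9]
gripper_width: 16.7
grip_force: 30.2
```

View pics/e.png

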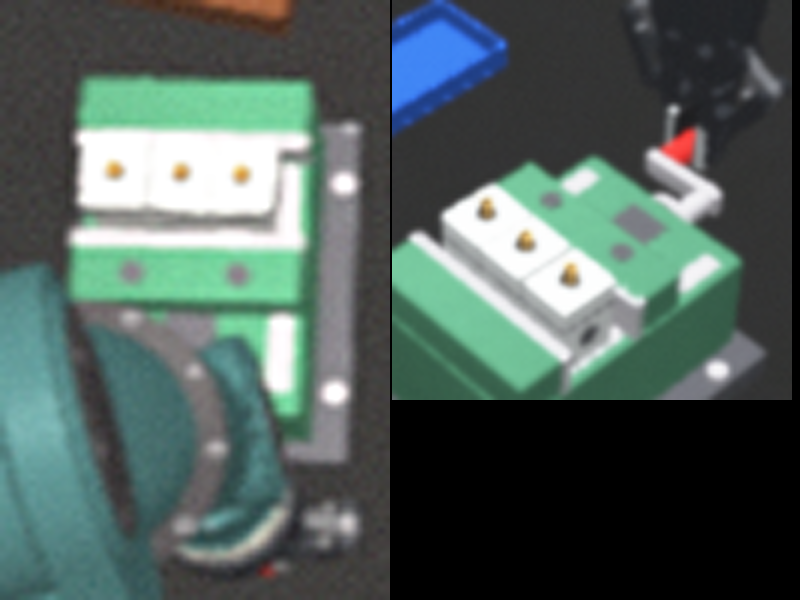

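The knob is held and has followed a quarter turn, with the arm now sideways at crop (690,180). The blocks are undisturbed. A 7 N reading puts the axis about 4 mm further to +y, so I'll correct for that.

```bash
M="python3 -m pendant"
$M '[[[0,0.0076,0.0171],[0,0,0],-1],[[0,0.0179,0.0312],[0,0,0],-1],[[0,0.033,0.0399],[0,0,0],-1],[[0,0.0504,0.0418],[0,0,0],-1],[[0,0.067,0.0364],[0,0,0],-1],[[0,0.08,0.0247],[0,0,0],-1],[[0,0.0871,0.0087],[0,0,0],-1],[[0,0.0871,-0.0087],[0,0,0],-1],[[0,0.08,-0.0247],[0,0,0],-1],[[0,0.067,-0.0364],[0,0,0],-1]]' 40
```

```text
time: 25.65
ee_pos: [434.9, 103.5, 100.8]
ee_rot: [[-0.996, 0.09, -0.001], [0.09, 0.996, 0.001], [0.001, 0.001, -1.0]]
ft_force: [2.4, 1.3, -13.9]
gripper_width: 16.3
grip_force: 40.2
```

```bash
M="python3 -m pendant"
$M '[[[0,-0.0166,-0.0054],[0,0,0],-1],[[0,-0.034,-0.0035],[0,0,0],-1],[[0,-0.0491,0.0052],[0,0,0],-1],[[0,-0.0594,0.0193],[0,0,0],-1],[[0,-0.063,0.0364],[0,0,0],-1],[[0,-0.0594,0.0535],[0,0,0],-1],[[0,-0.0491,0.0676],[0,0,0],-1],[[0,-0.034,0.0763],[0,0,0],-1],[[0,-0.0166,0.0782],[0,0,0],-1],[[0,0,0.0728],[0,0,0],-1]]'
```

```text
time: 26.48
ee_pos: [434.4, 99.4, 27.2]
ee_rot: [[-0.995, 0.097, -0.003], [0.097, 0.995, -0.003], [0.003, -0.003, -1.0]]
ft_force: [1.8, -10.1, 2.4]
gripper_width: 16.3
grip_force: 42.0
```

```bash
M="python3 -m pendant"
$M '[[[0,0.013,-0.0117],[0,0,0],-1],[[0,0.0201,-0.0277],[0,0,0],-1],[[0,0.021,-0.0364],[0,0,0],-1],[[0,0.0201,-0.0451],[0,0,0],-1],[[0,0.013,-0.0611],[0,0,0],-1],[[0,0.0071,-0.0676],[0,0,0],-1],[[0,0,-0.0728],[0,0,0],-1],[[0,-0.008,-0.0763],[0,0,0],-1],[[0,-0.0166,-0.0782],[0,0,0],-1],[[0,-0.021,-0.0784],[0,0,0],-1]]'
```

```text
time: 27.32
ee_pos: [433.0, 82.3, 106.9]
ee_rot: [[-0.996, 0.092, 0.0], [0.092, 0.996, 0.003], [0.0, 0.003, -1.0]]
ft_force: [-1.9, 7.8, 3.4]
gripper_width: 16.1
grip_force: 42.2
```

```bash
M="python3 -m pendant"
$M '[[[0,-0.0109,0.0014],[0,0,0],-1],[[0,-0.0178,0.0039],[0,0,0],-1],[[0,-0.021,0.0056],[0,0,0],-1],[[0,-0.021,0.0056],[0,0,0],-1],[[0,-0.021,0.0056],[0,0,0],-1],[[0,-0.021,0.0056],[0,0,0],-1],[[0,-0.021,0.0056],[0,0,0],-1],[[0,-0.021,0.0056],[0,0,0],-1],[[0,-0.021,0.0056],[0,0,0],-1],[[0,-0.021,0.0056],[0,0,0],-1]]'
$M '[[[0,0,0],[0,0,0],0.2],[[0,0,0],[0,0,0],0.2],[[0,0,0],[0,0,0],0.2],[[0,0,0],[0,0,0],0.2],[[0,0,-0.03],[0,0,0],0.2],[[0,0,-0.07],[0,0,0],1],[[0,0,-0.11],[0,0,0],1],[[0,0,-0.13],[0,0,0],1],[[0,0,-0.13],[0,0,0],1],[[0,0,-0.13],[0,0,0],1]]'
python3 - <<'E'
from h import *
t=camera("top");s=camera("scene")
np.save("t3.npy",t,allow_pickle=True);np.save("s3.npy",s,allow_pickle=True)
o=np.zeros((600,800,3),np.uint8)
a=cv2.resize(t["image"][130:230,185:250,::-1],None,fx=6,fy=6,interpolation=2);b=cv2.resize(s["image"][200:300,255:355,::-1],None,fx=4,fy=4,interpolation=2)
o[:a.shape[0],:a.shape[1]]=a; o[:b.shape[0],392:392+b.shape[1]]=b; cv2.imwrite("pics/f.png",o)
go(515,-333,240,90)
E
```

```text
time: 28.15
ee_pos: [431.1, 59.8, 101.3]
ee_rot: [[-0.996, 0.094, -0.0], [0.094, 0.996, 0.001], [0.001, 0.001, -1.0]]
ft_force: [-0.3, 1.9, 5.2]
gripper_width: 16.3
grip_force: 42.4
time: 28.98
ee_pos: [431.4, 59.8, 231.5]
ee_rot: [[-0.996, 0.094, 0.001], [0.094, 0.996, 0.001], [-0.001, 0.001, -1.0]]
ft_force: [-0.0, -0.7, -1.4]
gripper_width: 85.4
grip_force: 0.0
[[-0.1217,-0.3828,-0.0106],[-0.001,-0.004,-0.094],g] dist 402mm 5deg
```

View pics/f.png

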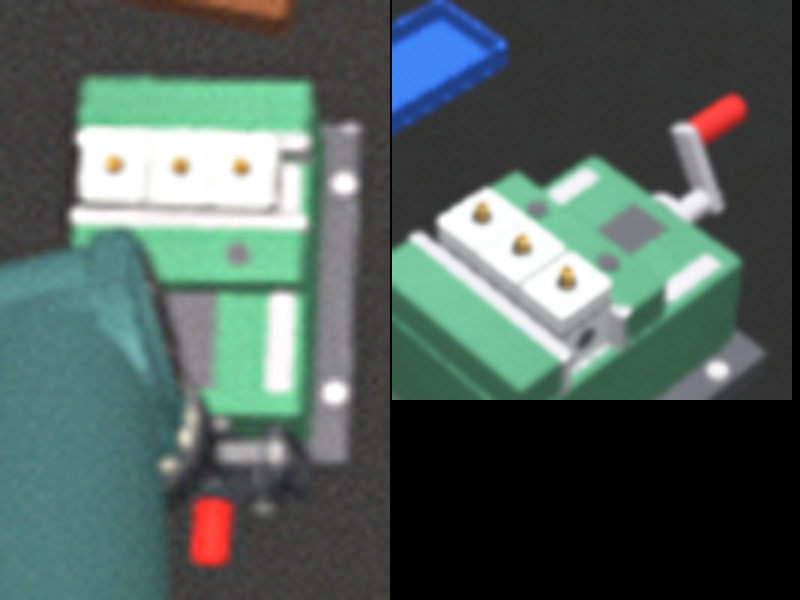

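The vise is closed on the blocks: the jaw plate meets the block row at crop (190,215). The crank stands about 30° past the second full turn. Next is the mallet.

```bash
M="python3 -m pendant"
$M '[[[-0.012,-0.0383,-0.0106],[0,0,-0.01],0.5],[[-0.024,-0.0766,-0.0106],[0,0,-0.02],0.5],[[-0.036,-0.1148,-0.0106],[0,0,-0.03],0.5],[[-0.048,-0.1531,-0.0106],[0,0,-0.04],0.5],[[-0.06,-0.1914,-0.0106],[0,0,-0.05],0.5],[[-0.072,-0.2297,-0.0106],[0,0,-0.06],0.5],[[-0.084,-0.268,-0.0106],[0,0,-0.07],0.5],[[-0.096,-0.3062,-0.0106],[0,0,-0.08],0.5],[[-0.108,-0.3445,-0.0106],[0,0,-0.08],0.5],[[-0.119,-0.3828,-0.0106],[0,0,-0.08],0.5]]' 120
$M '[[[0,0,0],[0,0,0],0.5],[[0,0,0.02],[0,0,0],0.5],[[0,0,0.03],[0,0,0],0.5],[[0,0,0.03],[0,0,0],0.5],[[0,0,0.03],[0,0,0],0.5],[[0,0,0.03],[0,0,0],0.5],[[0,0,0.03],[0,0,0],0.5],[[0,0,0.03],[0,0,0],0.5],[[0,0,0.03],[0,0,0],0.5],[[0,0,0.03],[0,0,0],0.5]]'
python3 - <<'E'
from h import *
go(512,-333,124,89.2)
t=camera("top");s=camera("scene")
o=np.zeros((600,800,3),np.uint8)
a=cv2.resize(t["image"][140:240,305:375,::-1],None,fx=5,fy=5,interpolation=2);b=cv2.resize(s["image"][100:220,160:270,::-1],None,fx=4,fy=4,interpolation=2)
o[:a.shape[0],:a.shape[1]]=a; o[:b.shape[0],355:355+b.shape[1]]=b; cv2.imwrite("pics/g.png",o)
E
```

```text
time: 29.92
ee_pos: [512.5, -333.8, 238.1]
ee_rot: [[-1.0, 0.014, -0.006], [0.014, 1.0, 0.002], [0.006, 0.002, -1.0]]
ft_force: [1.2, 0.1, 0.6]
gripper_width: 63.8
grip_force: 0.0
time: 30.75
ee_pos: [513.8, -332.5, 211.6]
ee_rot: [[-1.0, 0.013, -0.001], [0.013, 1.0, -0.0], [0.001, -0.0, -1.0]]
ft_force: [0.3, -0.8, 0.3]
gripper_width: 64.1
grip_force: 0.0
[[0.0017,-0.0005,0.0876],[-0.000,-0.001,0.000],g] dist 88mm 0deg
```

View pics/g.png

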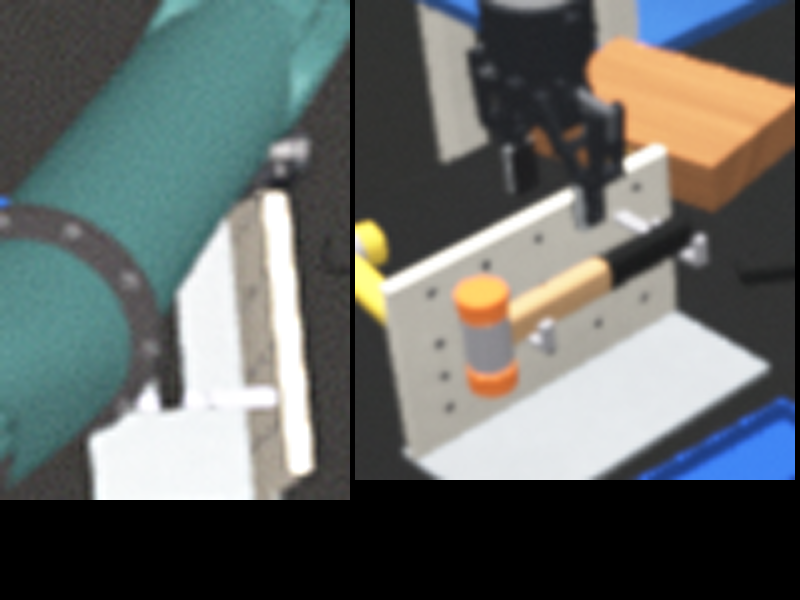

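The fingers straddle the handle at crop (515,165) and (590,215). The orange head is at (485,335). I'll descend and close.

```bash
M="python3 -m pendant"
$M '[[[0.0017,-0.0005,0.03],[0,0,0],0.5],[[0.0017,-0.0005,0.055],[0,0,0],0.5],[[0.0017,-0.0005,0.075],[0,0,0],0.5],[[0.0017,-0.0005,0.087],[0,0,0],0.5],[[0.0017,-0.0005,0.087],[0,0,0],0.5],[[0.0017,-0.0005,0.087],[0,0,0],0.5],[[0.0017,-0.0005,0.087],[0,0,0],-1],[[0.0017,-0.0005,0.087],[0,0,0],-1],[[0.0017,-0.0005,0.087],[0,0,0],-1],[[0.0017,-0.0005,0.087],[0,0,0],-1]]' 20
$M '[[[0.0017,-0.0005,0],[0,0,0],-1],[[0,0,0],[0,0,0],-1],[[0,0,0],[0,0,0],-1],[[0,0,0],[0,0,0],-1],[[0,0,0],[0,0,0],-1],[[0,0,0],[0,0,0],-1],[[0,0,0],[0,0,0],-1],[[0,0,0],[0,0,0],-1],[[0,0,0],[0,0,0],-1],[[0,0,0],[0,0,0],-1]]' 120
```

```text
time: 31.68
ee_pos: [512.3, -333.4, 125.2]
ee_rot: [[-1.0, 0.014, 0.0], [0.014, 1.0, -0.001], [-0.0, -0.001, -1.0]]
ft_force: [-0.7, 0.5, 2.9]
gripper_width: 17.6
grip_force: 23.2
time: 32.52
ee_pos: [512.1, -333.5, 125.4]
ee_rot: [[-1.0, 0.014, -0.0], [0.014, 1.0, -0.001], [0.0, -0.001, -1.0]]
ft_force: [-0.7, 1.6, 7.8]
gripper_width: 15.8
grip_force: 118.0
```

```bash
M="python3 -m pendant"
$M '[[[0,0,-0.01],[0,0,0],-1],[[0,0,-0.02],[0,0,0],-1],[[0,0,-0.03],[0,0,0],-1],[[0,0,-0.05],[0,0,0],-1],[[0,0,-0.07],[0,0,0],-1],[[0,0,-0.09],[0,0,0],-1],[[0,0,-0.11],[0,0,0],-1],[[0,0,-0.11],[0,0,0],-1],[[0,0,-0.11],[0,0,0],-1],[[0,0,-0.11],[0,0,0],-1]]'
python3 - <<'E'
from h import *
go(562,26.5,225,89.2)
s=camera("scene");t=camera("top")
o=np.zeros((600,800,3),np.uint8)
a=cv2.resize(t["image"][140:240,305:375,::-1],None,fx=5,fy=5,interpolation=2);b=cv2.resize(s["image"][80:200,160:270,::-1],None,fx=4,fy=4,interpolation=2)
o[:a.shape[0],:a.shape[1]]=a; o[:b.shape[0],355:355+b.shape[1]]=b; cv2.imwrite("pics/i.png",o)
E
```

```text
time: 33.35
ee_pos: [510.8, -332.2, 233.0]
ee_rot: [[-1.0, 0.014, -0.004], [0.014, 1.0, 0.001], [0.004, 0.001, -1.0]]
ft_force: [-1.0, 0.2, -4.1]
gripper_width: 16.3
grip_force: 117.4
[[-0.0464,0.3594,0.0083],[0.001,-0.004,0.000],g] dist 362mm 0deg
```

View pics/i.png

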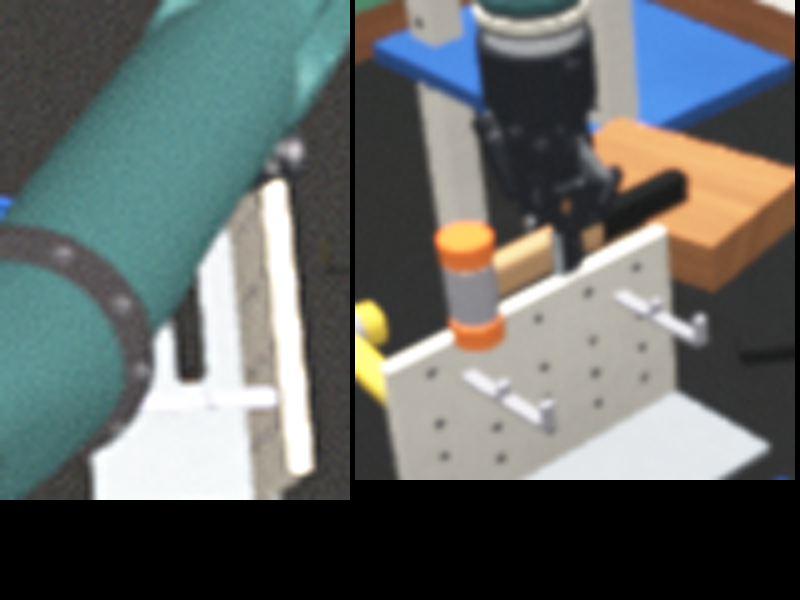

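The mallet is lifted off the hooks and hangs level, head at (465,285) in the crop. I'll carry it to the vise.

```bash
M="python3 -m pendant"
$M '[[[-0.0046,0.036,0],[0,0,0],-1],[[-0.0093,0.072,0],[0,0,0],-1],[[-0.0139,0.108,0],[0,0,0],-1],[[-0.0186,0.144,0],[0,0,0],-1],[[-0.0232,0.18,0],[0,0,0],-1],[[-0.0278,0.2156,0],[0,0,0],-1],[[-0.0325,0.2516,0],[0,0,0],-1],[[-0.0371,0.2875,0],[0,0,0],-1],[[-0.0418,0.3234,0.004],[0,0,0],-1],[[-0.0464,0.3594,0.008],[0,-0.004,0],-1]]'
$M '[[[0,0,0],[0,0,0],-1],[[0,0,0],[0,0,0],-1],[[0,0,0],[0,0,0],-1],[[0,0,0],[0,0,0],-1],[[0,0,0],[0,0,0],-1],[[0,0,0],[0,0,0],-1],[[0,0,0],[0,0,0],-1],[[0,0,0],[0,0,0],-1],[[0,0,0],[0,0,0],-1],[[0,0,0],[0,0,0],-1]]'
cat > look.py <<'E'
from h import *
def orange(c,lo=(3,120,120),hi=(20,255,255),amin=6):
    hsv=cv2.cvtColor(c["image"],cv2.COLOR_RGB2HSV); m=cv2.inRange(hsv,np.array(lo),np.array(hi))
    n,l,st,ce=cv2.connectedComponentsWithStats(m); return [(ce[i].round(1).tolist(),st[i].tolist()) for i in range(1,n) if st[i,4]>=amin]
if __name__=="__main__":
    for n in("top","scene"):
        c=camera(n); np.save(n+"_l.npy",c,allow_pickle=True)
        for ce,st in orange(c):
            if 180<ce[0]<350 and 130<ce[1]<310: print(n,ce,st,"z205",onz(c,*ce,205).round(0),"z157",onz(c,*ce,157).round(0))
    print(np.array(r.state()["ee_pos"]).round(1))
E
python3 look.py; python3 -c "
from h import *
go(562,26.5,200,89.2)"
```

```text
time: 34.28
ee_pos: [562.7, 27.5, 224.8]
ee_rot: [[-1.0, 0.014, 0.001], [0.014, 1.0, -0.0], [-0.001, -0.0, -1.0]]
ft_force: [1.0, -0.1, -3.7]
gripper_width: 16.2
grip_force: 117.8
time: 35.12
ee_pos: [563.2, 25.6, 226.1]
ee_rot: [[-1.0, 0.014, 0.003], [0.014, 1.0, 0.0], [-0.003, 0.0, -1.0]]
ft_force: [0.3, 0.1, -3.8]
gripper_width: 16.3
grip_force: 118.1
scene [275.2, 212.7] [267, 203, 16, 17, 146] z205 [575. -27. 205.] z157 [533. -66. 157.]
scene [273.8, 236.2] [266, 230, 17, 12, 115] z205 [638.  27. 205.] z157 [600.  -8. 157.]
[563.1  25.8 226. ]
[[0.0012,0.0007,0.0260],[0.000,0.003,0.000],g] dist 26mm 0deg
```

```bash
M="python3 -m pendant"
python3 -c "
from h import *
s=np.load('s3.npy',allow_pickle=True).item();t=np.load('t3.npy',allow_pickle=True).item()
for u,v in((298.75,270),(287.25,261.25),(277.5,253)): print(onz(s,u-.3,v-.3,155).round(1))
for u,v in((241,167),(180,166),(115,165)): print(onz(t,185+u/6-.4,130+v/6-.4,156).round(1))
"
```

```text
[642.3 106.3 155. ]
[639.4  69.2 155. ]
[634.8  34.7 155. ]
[630.   30.5 156. ]
[632.8  64.4 156. ]
[635.7 100.5 156. ]
```

```bash
M="python3 -m pendant"
$M '[[[0.001,0.004,0.01],[0,0,0],-1],[[0.001,0.004,0.02],[0,0,0],-1],[[0.001,0.004,0.02],[0,0,0],-1],[[0.001,0.004,0.02],[0,0,0],-1],[[0.001,0.004,0.035],[0,0,0],-1],[[0.001,0.004,0.05],[0,0,0],-1],[[0.001,0.004,0.06],[0,0,0],-1],[[0.001,0.004,0.062],[0,0,0],-1],[[0.001,0.004,0.062],[0,0,0],-1],[[0.001,0.004,0.062],[0,0,0],-1]]'
```

```text
time: 36.05
ee_pos: [562.5, 29.8, 165.6]
ee_rot: [[-1.0, 0.014, 0.003], [0.014, 1.0, 0.001], [-0.003, 0.001, -1.0]]
ft_force: [-4.6, -0.4, 8.3]
gripper_width: 16.0
grip_force: 121.4
```

```bash
M="python3 -m pendant"
$M '[[[0,0,-0.02],[0,0,0],-1],[[0,0,-0.03],[0,0,0],-1],[[0,0,-0.03],[0,0,0],-1],[[0,0,-0.03],[0,0,0],-1],[[0,0,0.002],[0,0,0],-1],[[0,0,0.004],[0,0,0],-1],[[0,0,0.004],[0,0,0],-1],[[0,0,-0.03],[0,0,0],-1],[[0,0,-0.062],[0,0,0],-1],[[0,0,-0.062],[0,0,0],-1]]'
python3 look.py;  python3 -c "
from h import *
s=np.load('scene_l.npy',allow_pickle=True).item(); save(s,'j.png',(235,180,335,300),5)"
```

```text
time: 36.88
ee_pos: [565.4, 29.7, 230.6]
ee_rot: [[-1.0, 0.014, 0.011], [0.014, 1.0, 0.001], [-0.011, 0.001, -1.0]]
ft_force: [1.7, -0.2, -3.6]
gripper_width: 16.1
grip_force: 123.4
scene [276.8, 206.7] [269, 198, 17, 17, 168] z205 [556. -40. 205.] z157 [512. -80. 157.]
scene [273.1, 232.8] [265, 227, 18, 11, 126] z205 [631.  18. 205.] z157 [592. -18. 157.]
[562.   29.8 226.4]
```

View pics/j.png

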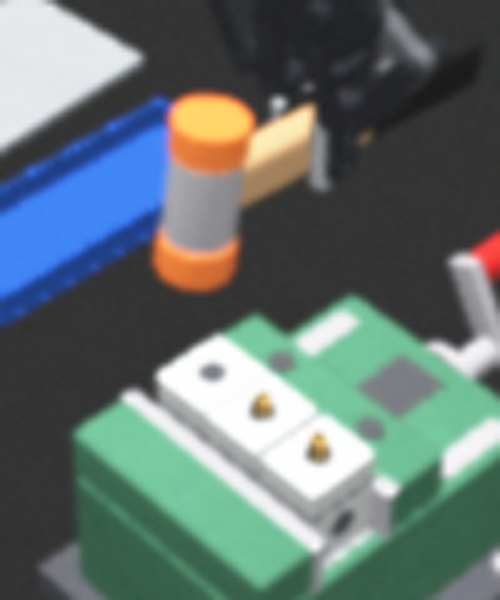

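Block A's pin is flush, a dark spot at (212,372), and the other two still stand proud. The mallet has pitched slightly in the grip, so I'll estimate how much and compensate.

Run:
```python
from h import *
s=np.load('scene_l.npy',allow_pickle=True).item()
for th in(0,.03,.06,.09,.12,.15,.2):
    # head relative to grip centre (562,30,245): handle mid at +70 along axis
    c,n=np.cos(th),np.sin(th); ax=np.array([c,0,n]); up=np.array([-n,0,c]); g=np.array([562,29.8,245.])
    h=g+70*ax+np.array([0,-1,0]); b=np.array(proj(s,h-36*up+[9,8,0]));t=np.array(proj(s,h+38*up+[3,3,0]))
    print(th,t.round(1),b.round(1),(t-b).round(1))
```

```text
0 [276.4 209.7] [276.1 237.4] [  0.3 -27.7]
0.03 [276.8 208.7] [275.8 236.9] [  1.  -28.2]
0.06 [277.2 207.7] [275.5 236.4] [  1.6 -28.7]
0.09 [277.6 206.7] [275.2 235.9] [  2.3 -29.2]
0.12 [278.  205.7] [275.  235.4] [  3.  -29.7]
0.15 [278.4 204.7] [274.7 234.8] [  3.7 -30.1]
0.2 [279.2 203.1] [274.4 233.8] [  4.8 -30.8]
```

```bash
M="python3 -m pendant"
$M '[[[-0.002,0.0367,0],[0,0.11,0],-1],[[-0.002,0.0367,0],[0,0.11,0],-1],[[-0.002,0.0367,0.01],[0,0.11,0],-1],[[-0.002,0.0367,0.02],[0,0.11,0],-1],[[-0.002,0.0367,0.02],[0,0.11,0],-1],[[-0.002,0.0367,0.04],[0,0.11,0],-1],[[-0.002,0.0367,0.055],[0,0.11,0],-1],[[-0.002,0.0367,0.06],[0,0.11,0],-1],[[-0.002,0.0367,0.06],[0,0.11,0],-1],[[-0.002,0.0367,0.06],[0,0.11,0],-1]]' 120
python3 -c "
from h import *
go(568.5,103,226,89.2)"
```

```text
time: 37.82
ee_pos: [564.2, 65.2, 166.6]
ee_rot: [[-0.994, 0.016, -0.108], [0.016, 1.0, 0.001], [0.108, -0.001, -0.994]]
ft_force: [-1.9, 0.4, 2.4]
gripper_width: 16.3
grip_force: 124.4
[[0.0027,0.0379,-0.0595],[-0.001,-0.109,-0.002],g] dist 71mm 6deg
```

```bash
M="python3 -m pendant"
$M '[[[-0.0005,0,0.004],[0,0,0],-1],[[-0.0005,0,0.006],[0,0,0],-1],[[-0.0005,0,0.006],[0,0,0],-1],[[-0.0005,0,0.006],[0,0,0],-1],[[0.002,0,-0.02],[0,0,0],-1],[[0.0045,0,-0.04],[0,0,0],-1],[[0.0065,0,-0.06],[0,0,0],-1],[[0.0065,0,-0.06],[0,0,0],-1],[[0.0065,0,-0.06],[0,0,0],-1],[[0.0065,0,-0.06],[0,0,0],-1]]'
python3 look.py
python3 -c "
from h import *
s=np.load('scene_l.npy',allow_pickle=True).item()
g=s['image'][235:290,260:320].astype(int); m=((g[:,:,0]-g[:,:,2])>40).astype(np.uint8); n,l,st,ce=cv2.connectedComponentsWithStats(m); print([((ce[i]+[260,235]).round(1),st[i,4]) for i in range(1,n)])
go(566,105,226,89.2)"
```

```text
time: 38.65
ee_pos: [563.4, 66.0, 224.8]
ee_rot: [[-0.994, 0.014, -0.11], [0.014, 1.0, 0.001], [0.11, -0.001, -0.994]]
ft_force: [-0.7, 0.2, -4.7]
gripper_width: 16.5
grip_force: 124.5
top [210.7, 167.2] [209, 165, 4, 5, 6] z205 [584.  71. 205.] z157 [599.  78. 157.]
scene [288.2, 219.0] [279, 210, 19, 17, 169] z205 [571.  11. 205.] z157 [529. -25. 157.]
scene [285.6, 243.7] [278, 238, 17, 11, 114] z205 [639.  63. 205.] z157 [600.  30. 157.]
[563.3  66.2 224.4]
[(array([285.5, 243.2]), np.int32(146)), (array([298.3, 268.8]), np.int32(14))]
[[-0.0020,0.0389,-0.0018],[-0.001,-0.111,0.000],g] dist 39mm 6deg
```

```bash
M="python3 -m pendant"
$M '[[[-0.003,0.0375,0],[0,0.02,0],-1],[[-0.003,0.0375,0],[0,0.02,0],-1],[[-0.005,0.0375,0.02],[0,0.02,0],-1],[[-0.005,0.0375,0.02],[0,0.02,0],-1],[[-0.0075,0.0375,0.04],[0,0.02,0],-1],[[-0.009,0.0375,0.055],[0,0.02,0],-1],[[-0.0095,0.0375,0.06],[0,0.02,0],-1],[[-0.01,0.0375,0.064],[0,0.02,0],-1],[[-0.01,0.0375,0.065],[0,0.02,0],-1],[[-0.01,0.0375,0.065],[0,0.02,0],-1]]'
$M '[[[0,0,0],[0,0,0],-1],[[0.002,0,-0.02],[0,0,0],-1],[[0.0045,0,-0.04],[0,0,0],-1],[[0.0075,-0.02,-0.07],[0,0,0],-1],[[0.0075,-0.05,-0.07],[0,0,0],-1],[[0.0075,-0.09,-0.07],[0,0,0],-1],[[0.0075,-0.13,-0.07],[0,0,0],-1],[[0.0075,-0.13,-0.07],[0,0,0],-1],[[0.0075,-0.13,-0.07],[0,0,0],-1],[[0.0075,-0.13,-0.07],[0,0,0],-1]]'
python3 look.py
python3 -c "
from h import *
s=np.load('scene_l.npy',allow_pickle=True).item()
save(s,'k1.png',(255,195,355,295),6)
go(511,-332.5,233,89.2)"
```

```text
time: 39.58
ee_pos: [567.6, 103.3, 163.8]
ee_rot: [[-0.992, 0.015, -0.129], [0.015, 1.0, 0.002], [0.129, 0.0, -0.992]]
ft_force: [-7.6, -0.7, 16.0]
gripper_width: 16.2
grip_force: 128.1
time: 40.42
ee_pos: [567.3, -26.4, 230.9]
ee_rot: [[-0.992, 0.016, -0.129], [0.015, 1.0, 0.003], [0.129, 0.001, -0.992]]
ft_force: [-1.2, 0.7, -4.6]
gripper_width: 16.4
grip_force: 124.8
top [238.2, 162.4] [237, 161, 5, 5, 8] z205 [594. -18. 205.] z157 [610. -14. 157.]
scene [256.3, 201.5] [248, 193, 17, 14, 120] z205 [575. -91. 205.] z157 [ 533. -134.  157.]
scene [255.3, 224.3] [248, 220, 15, 9, 91] z205 [638. -32. 205.] z157 [599. -72. 157.]
[567.7 -24.4 230.8]
[[0.0530,-0.3088,0.0042],[0.001,-0.129,0.002],g] dist 313mm 7deg
```

View pics/k1.png

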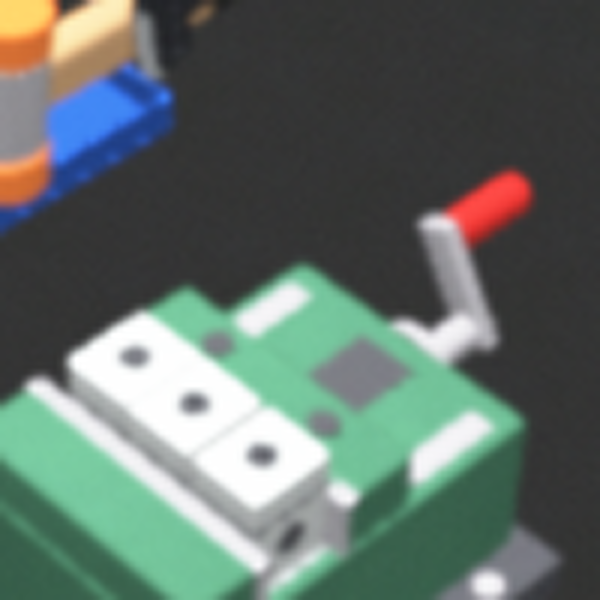

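All three pins are flush, dark spots at (133,356), (193,403) and (261,455), and the jaw is still closed. Now I'll rehang the mallet.

```bash
cat >> h.py <<'E'
def sh(*pts):
    s=r.state(); R=np.array(s["ee_rot"]);p=np.array(s["ee_pos"])
    for q in pts: print((R.T@(np.array(q,float)-p)/1000).round(4).tolist())
E
python3 -c "
from h import *
sh((509.6,-333.5,235))"
```

```text
[0.0546, -0.3098, 0.0024]
```

```bash
M="python3 -m pendant"
$M '[[[0.0061,-0.0344,0.002],[0,0,0],-1],[[0.0121,-0.0688,0.002],[0,0,0],-1],[[0.0182,-0.1033,0.002],[0,0,0],-1],[[0.0243,-0.1377,0.002],[0,0,0],-1],[[0.0303,-0.1721,0.002],[0,0,0],-1],[[0.0364,-0.2065,0.002],[0,0,0],-1],[[0.0425,-0.241,0.002],[0,0,0],-1],[[0.0485,-0.2754,0.0024],[0,0,0],-1],[[0.0546,-0.3,0.0024],[0,0,0],-1],[[0.0546,-0.3098,0.0024],[0,0,0],-1]]'
$M '[[[0,0,0],[0,0,0],-1],[[0,0,0],[0,0,0],-1],[[0,0,0],[0,0,0],-1],[[0,0,0],[0,0,0],-1],[[0,0,0],[0,0,0],-1],[[0,0,0],[0,0,0],-1],[[0,0,0],[0,0,0],-1],[[0,0,0],[0,0,0],-1],[[0,0,0],[0,0,0],-1],[[0,0,0],[0,0,0],-1]]'
python3 - <<'E'
from h import *; from look import orange
sh((509.6,-333.5,160),(509.6,-333.5,128.5))
s=camera("scene"); np.save("s4.npy",s,allow_pickle=True)
s0=np.load("scene0.npy",allow_pickle=True).item()
for c in(s,s0):
    print([(ce,st) for ce,st in orange(c,(5,170,150),(16,255,255),20) if 150<ce[0]<260 and 100<ce[1]<210])
p=np.array(r.state()["ee_pos"])
# expected hung-pose head pixel shift if lifted by (z-125.6)
h0=np.array([582,-334,143.]); 
for z in(180,110): print(proj(s,h0+[0,0,z-143]), proj(s,h0+[0,0,z-143+p[2]-125.6]+np.array([p[0]-509.6,p[1]+333.5,0])))
E
```

```text
time: 41.35
ee_pos: [507.2, -339.5, 235.8]
ee_rot: [[-0.992, 0.018, -0.129], [0.018, 1.0, -0.001], [0.129, -0.003, -0.992]]
ft_force: [-0.8, -0.2, -5.0]
gripper_width: 16.4
grip_force: 124.8
time: 42.18
ee_pos: [509.2, -335.1, 235.6]
ee_rot: [[-0.992, 0.014, -0.127], [0.014, 1.0, 0.002], [0.127, 0.0, -0.992]]
ft_force: [-0.2, 0.2, -5.7]
gripper_width: 15.7
grip_force: 124.8
[-0.01, 0.0016, 0.0749]
[-0.014, 0.0016, 0.1062]
[([186.5, 139.5], [180, 134, 14, 10, 68]), ([188.1, 160.8], [182, 158, 13, 6, 46])]
[([191.7, 177.5], [186, 175, 12, 6, 42]), ([194.4, 195.5], [189, 193, 11, 5, 35])]
(np.float64(192.066390932864), np.float64(172.633707537804)) (np.float64(187.09400108052594), np.float64(137.76802304788322))
(np.float64(194.78694617951967), np.float64(192.77301991660534)) (np.float64(190.13505857734867), np.float64(160.2120675291082))
```

```bash
M="python3 -m pendant"
$M '[[[-0.003,0.0016,0.02],[0,0.04,0],-1],[[-0.006,0.0016,0.045],[0,0.04,0],-1],[[-0.008,0.0016,0.06],[0,0.04,0],-1],[[-0.0098,0.0016,0.075],[0,0.04,0],-1],[[-0.011,0.0016,0.085],[0,0.04,0],-1],[[-0.0123,0.0016,0.093],[0,0.04,0],-1],[[-0.0132,0.0016,0.1],[0,0.04,0],-1],[[-0.014,0.0016,0.105],[0,0.04,0],-1],[[-0.014,0.0016,0.106],[0,0.04,0],-1],[[-0.014,0.0016,0.106],[0,0.04,0],-1]]'
$M '[[[0,0,0],[0,0,0],-1],[[0,0,0],[0,0,0],-1],[[0,0,0.001],[0,0,0],-1],[[0,0,0.001],[0,0,0],-1],[[0,0,0.002],[0,0,0],-1],[[0,0,0.002],[0,0,0],-1],[[0,0,0.002],[0,0,0],-1],[[0,0,0.002],[0,0,0],-1],[[0,0,0.002],[0,0,0],-1],[[0,0,0.002],[0,0,0],-1]]'
```

```text
time: 43.07
ee_pos: [509.8, -333.6, 128.7]
ee_rot: [[-0.986, 0.014, -0.167], [0.014, 1.0, 0.002], [0.167, 0.0, -0.986]]
ft_force: [0.1, 0.0, -4.6]
gripper_width: 16.3
grip_force: 124.9
time: 43.9
ee_pos: [509.5, -333.6, 126.8]
ee_rot: [[-0.986, 0.014, -0.166], [0.014, 1.0, 0.002], [0.166, -0.0, -0.986]]
ft_force: [0.7, 0.8, -3.0]
gripper_width: 16.5
grip_force: 124.8
```

```bash
M="python3 -m pendant"
$M '[[[0,0,0.001],[0,0,0],-1],[[0,0,0.002],[0,0,0],-1],[[0,0,0.002],[0,0,0],-1],[[0,0,0.002],[0,0,0],-0.4],[[0,0,0.002],[0,0,0],-0.2],[[0,0,0.002],[0,0,0],0],[[0,0,0.002],[0,0,0],0.3],[[0,0,0.002],[0,0,0],0.5],[[0,0,0.002],[0,0,0],0.5],[[0,0,0.002],[0,0,0],0.5]]' 40
python3 - <<'E'
from h import *; from look import orange
sh((509.6,-333.5,240))
s=camera("scene"); np.save("s4.npy",s,allow_pickle=True)
s0=np.load("scene0.npy",allow_pickle=True).item()
for c in(s,s0): print([(ce,st) for ce,st in orange(c,(5,170,150),(16,255,255),20) if 150<ce[0]<260 and 100<ce[1]<210])
E
```

```text
time: 44.73
ee_pos: [509.0, -333.5, 124.6]
ee_rot: [[-0.986, 0.014, -0.167], [0.014, 1.0, 0.002], [0.167, 0.0, -0.986]]
ft_force: [-0.6, -0.2, -0.1]
gripper_width: 63.9
grip_force: 0.0
[0.0186, 0.0, -0.1139]
[([191.4, 177.6], [186, 174, 11, 7, 45]), ([193.9, 195.5], [189, 193, 11, 5, 33])]
[([191.7, 177.5], [186, 175, 12, 6, 42]), ([194.4, 195.5], [189, 193, 11, 5, 35])]
```

The mallet is back on its hooks, within half a pixel of its starting place. Next I'll open the vise.

```bash
M="python3 -m pendant"
$M '[[[0.003,0,-0.02],[0,0,0],0.5],[[0.007,0,-0.045],[0,0,0],0.5],[[0.012,0,-0.075],[0,0,0],0.5],[[0.0186,0,-0.114],[0,0,0],0.5],[[0.0186,0,-0.114],[0,-0.08,0],0.5],[[0.0186,0,-0.114],[0,-0.167,0],0.5],[[0.0186,0,-0.114],[0,-0.167,0],0.5],[[0.0186,0,-0.114],[0,-0.167,0],0.5],[[0.0186,0,-0.114],[0,-0.167,0],0.5],[[0.0186,0,-0.114],[0,-0.167,0],0.5]]'
python3 -c "
from h import *
go(431.1,59.8,200,84.6)"
```

```text
time: 45.62
ee_pos: [510.7, -333.0, 239.6]
ee_rot: [[-1.0, 0.012, -0.002], [0.012, 1.0, 0.001], [0.002, 0.0, -1.0]]
ft_force: [0.7, 0.4, -0.4]
gripper_width: 64.0
grip_force: 0.0
[[0.0844,0.3918,0.0399],[0.000,-0.002,0.082],g] dist 403mm 5deg
```

```bash
M="python3 -m pendant"
$M '[[[0.0084,0.0392,0],[0,0,0.008],0.5],[[0.0169,0.0784,0],[0,0,0.016],0.5],[[0.0253,0.1175,0],[0,0,0.025],0.5],[[0.0338,0.1567,0],[0,0,0.033],0.5],[[0.0422,0.1959,0],[0,0,0.041],0.5],[[0.0506,0.2351,0],[0,0,0.05],0.5],[[0.0591,0.2743,0.01],[0,0,0.06],0.5],[[0.0675,0.3134,0.02],[0,0,0.07],0.5],[[0.076,0.3526,0.03],[0,0,0.082],0.5],[[0.0844,0.3918,0.04],[0,0,0.082],0.5]]' 40
$M '[[[0,0,0],[0,0,0],0.5],[[0,0,0],[0,0,0],0.5],[[0,0,0],[0,0,0],0.5],[[0,0,0],[0,0,0],0.5],[[0,0,0],[0,0,0],0.5],[[0,0,0],[0,0,0],0.5],[[0,0,0],[0,0,0],0.5],[[0,0,0],[0,0,0],0.5],[[0,0,0],[0,0,0],0.5],[[0,0,0],[0,0,0],0.5]]'
python3 -c "
from h import *
sh((431.1,59.8,101.3))"
```

```text
time: 46.45
ee_pos: [430.9, 62.0, 199.7]
ee_rot: [[-0.995, 0.095, -0.001], [0.095, 0.995, -0.0], [0.001, -0.0, -1.0]]
ft_force: [0.8, 0.3, -0.9]
gripper_width: 64.5
grip_force: 0.0
time: 47.28
ee_pos: [430.7, 59.2, 200.3]
ee_rot: [[-0.995, 0.096, -0.0], [0.096, 0.995, 0.0], [0.0, 0.0, -1.0]]
ft_force: [0.1, 0.8, -0.4]
gripper_width: 64.1
grip_force: 0.0
[-0.0004, 0.0007, 0.099]
```

```bash
M="python3 -m pendant"
$M '[[[0,0.0007,0.035],[0,0,0],0.5],[[0,0.0007,0.07],[0,0,0],0.5],[[0,0.0007,0.09],[0,0,0],0.5],[[0,0.0007,0.099],[0,0,0],0.5],[[0,0.0007,0.099],[0,0,0],0.5],[[0,0.0007,0.099],[0,0,0],-1],[[0,0.0007,0.099],[0,0,0],-1],[[0,0.0007,0.099],[0,0,0],-1],[[0,0.0007,0.099],[0,0,0],-1],[[0,0.0007,0.099],[0,0,0],-1]]' 40
$M '[[[0,0,0],[0,0,0],-1],[[0,0,0],[0,0,0],-1],[[0,0,0],[0,0,0],-1],[[0,0,0],[0,0,0],-1],[[0,0,0],[0,0,0],-1],[[0,0,0],[0,0,0],-1],[[0,0,0],[0,0,0],-1],[[0,0,0],[0,0,0],-1],[[0,0,0],[0,0,0],-1],[[0,0,0],[0,0,0],-1]]'
```

```text
time: 48.12
ee_pos: [431.5, 60.0, 102.3]
ee_rot: [[-0.995, 0.095, 0.002], [0.095, 0.995, 0.0], [-0.002, 0.001, -1.0]]
ft_force: [-0.5, -1.1, 5.4]
gripper_width: 16.3
grip_force: 39.0
time: 48.95
ee_pos: [431.5, 60.0, 102.3]
ee_rot: [[-0.995, 0.095, 0.002], [0.095, 0.995, 0.0], [-0.002, 0.001, -1.0]]
ft_force: [-0.1, -0.1, 6.8]
gripper_width: 16.6
grip_force: 39.1
```

```bash
M="python3 -m pendant"
$M '[[[0,0.0166,-0.0054],[0,0,0],-1],[[0,0.034,-0.0035],[0,0,0],-1],[[0,0.0491,0.0052],[0,0,0],-1],[[0,0.0594,0.0193],[0,0,0],-1],[[0,0.063,0.0364],[0,0,0],-1],[[0,0.0594,0.0535],[0,0,0],-1],[[0,0.0491,0.0676],[0,0,0],-1],[[0,0.034,0.0763],[0,0,0],-1],[[0,0.0166,0.0782],[0,0,0],-1],[[0,0,0.0728],[0,0,0],-1]]'
$M '[[[0,-0.013,-0.0117],[0,0,0],-1],[[0,-0.0201,-0.0277],[0,0,0],-1],[[0,-0.0201,-0.0451],[0,0,0],-1],[[0,-0.013,-0.0611],[0,0,0],-1],[[0,0,-0.0728],[0,0,0],-1],[[0,0.0166,-0.0782],[0,0,0],-1],[[0,0.034,-0.0763],[0,0,0],-1],[[0,0.0491,-0.0676],[0,0,0],-1],[[0,0.0594,-0.0535],[0,0,0],-1],[[0,0.063,-0.0364],[0,0,0],-1]]'
```

```text
time: 49.78
ee_pos: [431.7, 62.3, 28.3]
ee_rot: [[-0.996, 0.091, 0.001], [0.091, 0.996, 0.003], [-0.001, 0.003, -1.0]]
ft_force: [1.1, 6.6, -4.1]
gripper_width: 16.4
grip_force: 40.0
time: 50.62
ee_pos: [436.9, 122.9, 65.7]
ee_rot: [[-0.995, 0.095, 0.001], [0.095, 0.995, -0.0], [-0.001, -0.0, -1.0]]
ft_force: [-0.2, -8.4, 6.3]
gripper_width: 16.8
grip_force: 41.7
```

```bash
M="python3 -m pendant"
$M '[[[0,-0.0036,0.0171],[0,0,0],-1],[[0,-0.0139,0.0312],[0,0,0],-1],[[0,-0.029,0.0399],[0,0,0],-1],[[0,-0.0464,0.0418],[0,0,0],-1],[[0,-0.063,0.0364],[0,0,0],-1],[[0,-0.076,0.0247],[0,0,0],-1],[[0,-0.0831,0.0087],[0,0,0],-1],[[0,-0.0831,-0.0087],[0,0,0],-1],[[0,-0.076,-0.0247],[0,0,0],-1],[[0,-0.063,-0.0364],[0,0,0],-1]]'
$M '[[[0,0,0],[0,0,0],-1],[[0,0,0],[0,0,0],0.2],[[0,0,0],[0,0,0],0.2],[[0,0,0],[0,0,0],0.2],[[0,0,-0.03],[0,0,0],0.2],[[0,0,-0.07],[0,0,0],1],[[0,0,-0.11],[0,0,0],1],[[0,0,-0.13],[0,0,0],1],[[0,0,-0.13],[0,0,0],1],[[0,0,-0.13],[0,0,0],1]]'
python3 - <<'E'
from h import *
t=camera("top"); np.save("t5.npy",t,allow_pickle=True)
g=t["image"][145:185,195:240].astype(int); m=(g.min(2)>200).astype(np.uint8)
m[:,:]=m; n,l,st,ce=cv2.connectedComponentsWithStats(m); print([( (ce[i]+[195,145]).round(1).tolist(),st[i].tolist()) for i in range(1,n) if st[i,4]>20])
d=((g.max(2)<170)).astype(np.uint8)
for v in range(155,163): print(v,t["image"][v,196:236].astype(int).min(1).tolist())
sat=cv2.cvtColor(t["image"],cv2.COLOR_RGB2HSV)[:,:,1]
for u in (209,215,227): print(u,sat[148:182,u].tolist())
E
```

```text
time: 51.45
ee_pos: [431.4, 58.4, 102.3]
ee_rot: [[-0.995, 0.098, 0.002], [0.098, 0.995, -0.001], [-0.002, -0.001, -1.0]]
ft_force: [4.2, -2.8, -14.7]
gripper_width: 16.2
grip_force: 39.7
time: 52.28
ee_pos: [431.3, 59.9, 231.8]
ee_rot: [[-0.995, 0.096, 0.002], [0.096, 0.995, 0.001], [-0.002, 0.001, -1.0]]
ft_force: [-0.2, -0.6, -0.3]
gripper_width: 85.2
grip_force: 0.0
[([217.5, 159.6], [3, 6, 38, 21, 520])]
155 [49, 54, 158, 255, 255, 255, 255, 254, 251, 255, 255, 255, 255, 252, 250, 255, 255, 255, 255, 255, 255, 255, 255, 254, 254, 255, 255, 255, 255, 255, 255, 255, 255, 255, 255, 191, 145, 140, 150, 142]
156 [51, 61, 171, 255, 255, 255, 238, 186, 171, 224, 255, 255, 255, 249, 250, 255, 255, 239, 194, 193, 233, 255, 255, 253, 253, 255, 255, 254, 230, 222, 245, 255, 255, 255, 255, 183, 137, 125, 128, 125]
157 [51, 75, 174, 255, 255, 255, 209, 122, 109, 183, 251, 255, 254, 241, 248, 255, 254, 216, 126, 115, 197, 254, 255, 253, 253, 255, 255, 234, 159, 132, 190, 253, 255, 255, 243, 194, 201, 210, 195, 144]
158 [50, 84, 194, 255, 255, 255, 226, 163, 166, 222, 255, 255, 253, 237, 248, 
[... 638 characters left out ...]
 255, 255, 252, 252, 255, 255, 255, 255, 255, 255, 255, 255, 255, 225, 191, 237, 252, 243, 159]
162 [57, 92, 182, 255, 255, 255, 255, 255, 255, 255, 255, 255, 249, 241, 255, 255, 255, 255, 255, 255, 255, 255, 255, 254, 254, 255, 255, 255, 255, 255, 255, 255, 255, 255, 228, 203, 240, 252, 244, 162]
209 [113, 113, 110, 28, 1, 2, 1, 1, 2, 4, 5, 4, 4, 5, 3, 13, 8, 16, 8, 58, 65, 4, 5, 34, 75, 81, 41, 44, 40, 47, 65, 79, 84, 84]
215 [113, 116, 109, 36, 0, 0, 0, 0, 5, 13, 5, 6, 0, 0, 0, 1, 11, 4, 9, 3, 10, 7, 5, 23, 95, 114, 111, 115, 111, 108, 113, 111, 116, 109]
227 [109, 114, 115, 83, 5, 0, 0, 0, 0, 2, 2, 0, 0, 0, 0, 0, 4, 4, 4, 27, 67, 19, 6, 3, 83, 121, 116, 106, 101, 108, 113, 113, 113, 105]
```

Run:
```python
from h import *
t=np.load("t5.npy",allow_pickle=True).item()
g=255-t["image"].astype(float).min(2)
for u0 in(203.8,214.5,224.8):
    us=np.arange(int(u0)-2,int(u0)+4);vs=np.arange(155,161); w=g[np.ix_(vs,us)]; w[w<25]=0
    u=(w.sum(0)*us).sum()/w.sum();v=(w.sum(1)*vs).sum()/w.sum(); print(u.round(1),v.round(1),onz(t,u,v,147).round(1))
go(632,65,215,-5.4)
```

```text
203.6 157.1 [638.8 102.5 147. ]
214.6 157.3 [635.5  65.7 147. ]
224.8 157.5 [632.6  31.5 147. ]
[[-0.2004,0.0246,0.0154],[-0.001,-0.001,1.569],g] dist 203mm 90deg
```

```bash
M="python3 -m pendant"
$M '[[[-0.02,0.0062,0],[0,0,0.12],1],[[-0.04,0.0123,0],[0,0,0.24],1],[[-0.0605,0.0185,0],[0,0,0.36],1],[[-0.0806,0.0246,0],[0,0,0.48],1],[[-0.101,0.0308,0],[0,0,0.6],1],[[-0.121,0.037,0],[0,0,0.72],1],[[-0.141,0.043,0],[0,0,0.84],1],[[-0.161,0.0493,0],[0,0,0.96],1],[[-0.181,0.0554,0],[0,0,1.08],1],[[-0.2016,0.0616,0.016],[0,0,1.2],1]]' 60
$M '[[[0,0,0],[0,0,0.12],1],[[0,0,0],[0,0,0.24],1],[[0,0,0],[0,0,0.36],1],[[0,0,0],[0,0,0.369],1],[[0,0,0],[0,0,0.369],1],[[0,0,0],[0,0,0.369],1],[[0,0,0],[0,0,0.369],1],[[0,0,0],[0,0,0.369],1],[[0,0,0],[0,0,0.369],1],[[0,0,0],[0,0,0.369],1]]'
python3 - <<'E'
from h import *
go(637.5,102.3,127,-5.4)
E
```

```text
time: 53.17
ee_pos: [639.0, 102.0, 214.5]
ee_rot: [[-0.266, 0.964, 0.0], [0.964, 0.266, -0.001], [-0.001, 0.0, -1.0]]
ft_force: [0.5, 0.4, -0.2]
gripper_width: 85.4
grip_force: 0.0
time: 54.0
ee_pos: [637.3, 102.0, 215.3]
ee_rot: [[0.094, 0.996, -0.0], [0.996, -0.094, 0.0], [0.0, -0.0, -1.0]]
ft_force: [0.7, 0.4, -0.6]
gripper_width: 85.7
grip_force: 0.0
[[0.0002,0.0002,0.0883],[-0.000,-0.000,0.001],g] dist 88mm 0deg
```

```bash
M="python3 -m pendant"
$M '[[[0,0,0.03],[0,0,0],1],[[0,0,0.055],[0,0,0],1],[[0,0,0.075],[0,0,0],1],[[0,0,0.087],[0,0,0],1],[[0,0,0.087],[0,0,0],1],[[0,0,0.087],[0,0,0],-0.3],[[0,0,0.087],[0,0,0],-0.3],[[0,0,0.087],[0,0,0],-0.3],[[0,0,0.087],[0,0,0],-0.3],[[0,0,0.087],[0,0,0],-0.3]]' 60
python3 - <<'E'
from h import *
s=np.load("scene0.npy",allow_pickle=True).item()
hsv=cv2.cvtColor(s["image"],cv2.COLOR_RGB2HSV); m=cv2.inRange(hsv,np.array((105,150,60)),np.array((125,255,255))); m[:190]=0;m[260:]=0;m[:,:210]=0;m[:,295:]=0
cn=max(cv2.findContours(m,0,1)[0],key=cv2.contourArea); h=cv2.convexHull(cn)
for e in(3,4,5,6):
    q=cv2.approxPolyDP(h,e,True)[:,0]; print(e,q.tolist(),[onz(s,*p,22)[:2].round(0).tolist() for p in q],[onz(s,*p,0)[:2].round(0).tolist() for p in q])
E
```

```text
time: 54.83
ee_pos: [638.6, 102.2, 129.9]
ee_rot: [[0.094, 0.996, 0.003], [0.996, -0.094, 0.001], [0.001, 0.002, -1.0]]
ft_force: [0.6, 0.6, 5.1]
gripper_width: 38.8
grip_force: 61.3
3 [[283, 210], [281, 217], [236, 244], [219, 232], [220, 225], [266, 199]] [[388.0, -168.0], [416.0, -150.0], [588.0, -164.0], [586.0, -236.0], [564.0, -256.0], [383.0, -243.0]] [[367.0, -186.0], [397.0, -167.0], [573.0, -181.0], [571.0, -255.0], [548.0, -276.0], [363.0, -263.0]]
4 [[283, 210], [281, 217], [236, 244], [219, 232], [220, 225], [266, 199]] [[388.0, -168.0], [416.0, -150.0], [588.0, -164.0], [586.0, -236.0], [564.0, -256.0], [383.0, -243.0]] [[367.0, -186.0], [397.0, -167.0], [573.0, -181.0], [571.0, -255.0], [548.0, -276.0], [363.0, -263.0]]
5 [[283, 210], [236, 244], [219, 232], [220, 225], [266, 199]] [[388.0, -168.0], [588.0, -164.0], [586.0, -236.0], [564.0, -256.0], [383.0, -243.0]] [[367.0, -186.0], [573.0, -181.0], [571.0, -255.0], [548.0, -276.0], [363.0, -263.0]]
6 [[283, 210], [236, 244], [219, 232], [266, 199]] [[388.0, -168.0], [588.0, -164.0], [586.0, -236.0], [383.0, -243.0]] [[367.0, -186.0], [573.0, -181.0], [571.0, -255.0], [363.0, -263.0]]
```

```bash
M="python3 -m pendant"
$M '[[[0,0,-0.01],[0,0,0],-0.3],[[0,0,-0.02],[0,0,0],-0.3],[[0,0,-0.035],[0,0,0],-0.3],[[0,0,-0.055],[0,0,0],-0.3],[[0,0,-0.075],[0,0,0],-0.3],[[0,0,-0.09],[0,0,0],-0.3],[[0,0,-0.1],[0,0,0],-0.3],[[0,0,-0.1],[0,0,0],-0.3],[[0,0,-0.1],[0,0,0],-0.3],[[0,0,-0.1],[0,0,0],-0.3]]'
python3 -c "
from h import *
go(542.8,-215.9,225,-4.4)
t=camera('top'); g=t['image'][154:163,196:236].astype(int).min(2); print(g[3].tolist(),g[4].tolist())"
```

```text
time: 55.67
ee_pos: [636.3, 102.3, 227.2]
ee_rot: [[0.094, 0.996, -0.003], [0.996, -0.094, -0.0], [-0.0, -0.003, -1.0]]
ft_force: [-1.6, -0.9, -1.8]
gripper_width: 38.5
grip_force: 60.8
[[-0.3255,-0.0633,0.0025],[-0.003,0.000,-0.017],g] dist 332mm 1deg
[78, 57, 44, 61, 98, 127, 141, 143, 144, 159, 151, 119, 99, 164, 255, 255, 255, 213, 127, 118, 195, 254, 255, 253, 254, 255, 255, 233, 155, 129, 189, 253, 255, 255, 242, 194, 202, 214, 192, 144] [54, 45, 49, 69, 111, 147, 151, 149, 145, 155, 142, 117, 108, 168, 255, 255, 255, 226, 149, 135, 212, 254, 255, 253, 253, 255, 255, 228, 155, 134, 184, 252, 255, 255, 234, 195, 236, 253, 242, 163]
```

B and A did not move. I'll carry C to the tray.

```bash
M="python3 -m pendant"
$M '[[[-0.036,-0.007,0],[0,0,0],-0.3],[[-0.072,-0.014,0],[0,0,0],-0.3],[[-0.108,-0.021,0],[0,0,0],-0.3],[[-0.145,-0.028,0],[0,0,-0.017],-0.3],[[-0.181,-0.035,0],[0,0,-0.017],-0.3],[[-0.217,-0.042,0],[0,0,-0.017],-0.3],[[-0.253,-0.049,0],[0,0,-0.017],-0.3],[[-0.289,-0.056,0],[0,0,-0.017],-0.3],[[-0.3155,-0.061,0],[0,0,-0.017],-0.3],[[-0.3255,-0.0633,0],[0,0,-0.017],-0.3]]'
$M '[[[0,0,0.01],[0,0,0],-0.3],[[0,0,0.04],[0,0,0],-0.3],[[0,0,0.08],[0,0,0],-0.3],[[0,0,0.1],[0,0,0],-0.3],[[0,0,0.12],[0,0,0],-0.3],[[0,0,0.12],[0,0,0],-0.3],[[0,0,0.12],[0,0,0],-0.3],[[0,0,0.12],[0,0,0],-0.3],[[0,0,0.12],[0,0,0],-0.3],[[0,0,0.12],[0,0,0],-0.3]]'
python3 -c "
from h import *
go(542.8,-215.9,41,-4.4)
s=camera('scene'); save(s,'m.png',(190,150,320,270),5)"
```

```text
time: 56.55
ee_pos: [540.7, -221.8, 227.7]
ee_rot: [[0.084, 0.996, -0.003], [0.996, -0.084, -0.003], [-0.003, -0.002, -1.0]]
ft_force: [-0.2, -0.9, -1.0]
gripper_width: 38.7
grip_force: 60.8
time: 57.38
ee_pos: [544.8, -216.0, 109.5]
ee_rot: [[0.076, 0.997, 0.002], [0.997, -0.076, -0.001], [-0.0, 0.002, -1.0]]
ft_force: [0.2, -0.4, -1.6]
gripper_width: 38.3
grip_force: 61.1
[[-0.0000,-0.0022,0.0685],[0.002,0.000,0.000],g] dist 69mm 0deg
```

View pics/m.png

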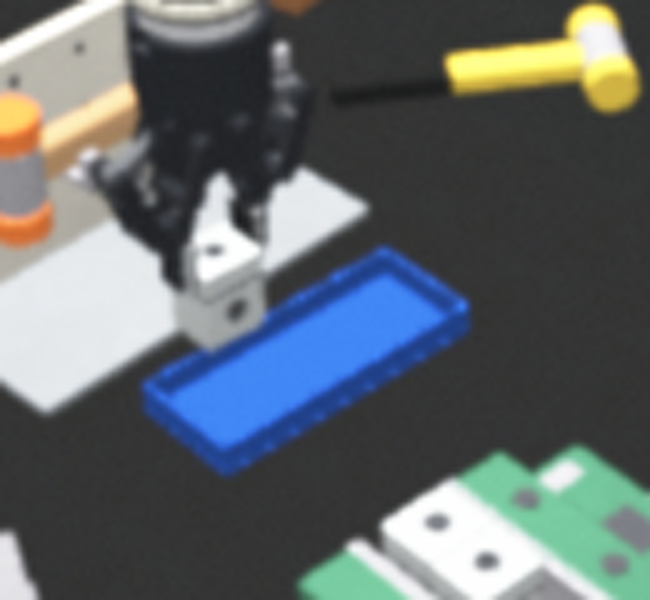

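The block is held upright above the tray's far end at crop (220,280), and the tray rim runs from (147,385) to (468,305). I'll lower it.

```bash
M="python3 -m pendant"
$M '[[[0,-0.002,0.03],[0,0,0],-0.3],[[0,-0.002,0.05],[0,0,0],-0.3],[[0,-0.002,0.06],[0,0,0],-0.3],[[0,-0.002,0.066],[0,0,0],-0.3],[[0,-0.002,0.068],[0,0,0],-0.3],[[0,-0.002,0.069],[0,0,0],-0.3],[[0,-0.002,0.069],[0,0,0],-0.3],[[0,-0.002,0.069],[0,0,0],-0.3],[[0,-0.002,0.069],[0,0,0],-0.3],[[0,-0.002,0.069],[0,0,0],-0.3]]'
$M '[[[0,0,0.001],[0,0,0],-0.3],[[0,0,0.002],[0,0,0],-0.3],[[0,0,0.003],[0,0,0],-0.3],[[0,0,0.003],[0,0,0],-0.3],[[0,0,0.003],[0,0,0],-0.3],[[0,0,0.003],[0,0,0],-0.3],[[0,0,0.003],[0,0,0],-0.3],[[0,0,0.003],[0,0,0],-0.3],[[0,0,0.003],[0,0,0],-0.3],[[0,0,0.003],[0,0,0],-0.3]]'
```

```text
time: 58.27
ee_pos: [542.1, -215.9, 39.8]
ee_rot: [[0.077, 0.997, 0.001], [0.997, -0.077, -0.0], [-0.0, 0.001, -1.0]]
ft_force: [-0.3, -0.0, -1.7]
gripper_width: 38.7
grip_force: 61.1
time: 59.1
ee_pos: [542.0, -215.9, 37.8]
ee_rot: [[0.077, 0.997, 0.0], [0.997, -0.077, 0.001], [0.001, 0.0, -1.0]]
ft_force: [-1.7, 1.4, 10.6]
gripper_width: 38.8
grip_force: 62.7
```

Contact at 37.8 mm, as expected. Release and return for block B.

```bash
M="python3 -m pendant"
$M '[[[0,0,-0.001],[0,0,0],0.15],[[0,0,-0.001],[0,0,0],0.15],[[0,0,-0.001],[0,0,0],0.15],[[0,0,-0.02],[0,0,0],0.15],[[0,0,-0.05],[0,0,0],0.15],[[0,0,-0.09],[0,0,0],1],[[0,0,-0.13],[0,0,0],1],[[0,0,-0.17],[0,0,0],1],[[0,0,-0.18],[0,0,0],1],[[0,0,-0.18],[0,0,0],1]]'
python3 - <<'E'
from h import *
go(635,65.5,217,-5.4)
t=camera('top');g=255-t["image"].astype(float).min(2)
for u0 in(214.5,224.8):
    us=np.arange(int(u0)-2,int(u0)+4);vs=np.arange(155,161); w=g[np.ix_(vs,us)]; w[w<25]=0
    u=(w.sum(0)*us).sum()/w.sum();v=(w.sum(1)*vs).sum()/w.sum(); print(u.round(1),v.round(1),onz(t,u,v,147).round(1))
E
```

```text
time: 59.93
ee_pos: [544.1, -217.1, 219.8]
ee_rot: [[0.077, 0.997, 0.007], [0.997, -0.077, -0.002], [-0.002, 0.007, -1.0]]
ft_force: [0.3, 0.4, -0.3]
gripper_width: 85.2
grip_force: 0.0
[[0.2887,0.0688,0.0028],[0.007,0.002,0.017],g] dist 297mm 1deg
214.6 157.3 [635.7  65.6 147. ]
224.8 157.5 [632.6  31.5 147. ]
```

```bash
M="python3 -m pendant"
$M '[[[0.036,0.0086,0],[0,0,0],1],[[0.072,0.0172,0],[0,0,0.017],1],[[0.108,0.0258,0],[0,0,0.017],1],[[0.144,0.0344,0],[0,0,0.017],1],[[0.18,0.043,0],[0,0,0.017],1],[[0.217,0.0516,0],[0,0,0.017],1],[[0.253,0.06,0],[0,0,0.017],1],[[0.28,0.067,0],[0,0,0.017],1],[[0.2887,0.0688,0],[0,0,0.017],1],[[0.2887,0.0688,0],[0,0,0.017],1]]'
$M '[[[0,0,0.02],[0,0,0],1],[[0,0,0.035],[0,0,0],1],[[0,0,0.04],[0,0,0],1],[[0,0,0.04],[0,0,0],1],[[0,0,0.04],[0,0,0],1],[[0,0,0.04],[0,0,0],1],[[0,0,0.04],[0,0,0],1],[[0,0,0.04],[0,0,0],1],[[0,0,0.04],[0,0,0],1],[[0,0,0.04],[0,0,0],1]]'
python3 -c "
from h import *
go(635.3,65.6,128.5,-5.4)"
```

```text
time: 60.82
ee_pos: [631.7, 71.1, 213.2]
ee_rot: [[0.087, 0.996, -0.005], [0.996, -0.087, 0.001], [0.0, -0.005, -1.0]]
ft_force: [0.3, -0.4, 0.3]
gripper_width: 85.3
grip_force: 0.0
time: 61.65
ee_pos: [632.7, 66.9, 176.6]
ee_rot: [[0.094, 0.996, 0.0], [0.996, -0.094, 0.0], [0.0, 0.0, -1.0]]
ft_force: [0.1, -0.3, -0.3]
gripper_width: 85.4
grip_force: 0.0
[[-0.0010,0.0027,0.0481],[0.000,-0.000,0.001],g] dist 48mm 0deg
```

```bash
M="python3 -m pendant"
$M '[[[-0.001,0.002,0.02],[0,0,0],1],[[-0.001,0.002,0.04],[0,0,0],1],[[-0.001,0.002,0.048],[0,0,0],1],[[-0.001,0.002,0.048],[0,0,0],1],[[-0.001,0.002,0.048],[0,0,0],1],[[-0.001,0.002,0.048],[0,0,0],-0.3],[[-0.001,0.002,0.048],[0,0,0],-0.3],[[-0.001,0.002,0.048],[0,0,0],-0.3],[[-0.001,0.002,0.048],[0,0,0],-0.3],[[-0.001,0.002,0.048],[0,0,0],-0.3]]' 60
$M '[[[0,0,-0.01],[0,0,0],-0.3],[[0,0,-0.02],[0,0,0],-0.3],[[0,0,-0.035],[0,0,0],-0.3],[[0,0,-0.055],[0,0,0],-0.3],[[0,0,-0.075],[0,0,0],-0.3],[[0,0,-0.09],[0,0,0],-0.3],[[0,0,-0.1],[0,0,0],-0.3],[[0,0,-0.1],[0,0,0],-0.3],[[0,0,-0.1],[0,0,0],-0.3],[[0,0,-0.1],[0,0,0],-0.3]]'
python3 - <<'E'
from h import *
go(480,-211,225,-4.4)
t=camera('top');g=255-t["image"].astype(float).min(2)
for u0 in(224.8,):
    us=np.arange(int(u0)-2,int(u0)+4);vs=np.arange(155,161); w=g[np.ix_(vs,us)]; w[w<25]=0
    u=(w.sum(0)*us).sum()/w.sum();v=(w.sum(1)*vs).sum()/w.sum(); print(u.round(1),v.round(1),onz(t,u,v,147).round(1))
s=camera("scene"); np.save("s6.npy",s,allow_pickle=True); 
g=s["image"].astype(int); m=(g.min(2)>170).astype(np.uint8); m[:165]=0;m[240:]=0;m[:,:215]=0;m[:,290:]=0
n,l,st,ce=cv2.connectedComponentsWithStats(m); print([(ce[i].round(1).tolist(),st[i].tolist(),onz(s,*ce[i],55).round(0)) for i in range(1,n) if st[i,4]>20])
E
```

```text
time: 62.48
ee_pos: [635.3, 65.6, 129.3]
ee_rot: [[0.094, 0.996, 0.002], [0.996, -0.094, 0.001], [0.001, 0.002, -1.0]]
ft_force: [0.2, -0.1, 5.0]
gripper_width: 38.4
grip_force: 60.5
time: 63.32
ee_pos: [633.4, 65.7, 227.2]
ee_rot: [[0.094, 0.996, -0.003], [0.996, -0.094, -0.0], [-0.0, -0.003, -1.0]]
ft_force: [-0.2, 0.2, -2.6]
gripper_width: 38.5
grip_force: 61.3
[[-0.2899,-0.1268,0.0026],[-0.003,0.000,-0.017],g] dist 316mm 1deg
224.8 157.5 [632.7  31.3 147. ]
[([217.0, 166.6], [215, 165, 6, 5, 23], array([ 398., -452.,   55.])), ([280.9, 169.8], [273, 165, 17, 9, 53], array([ 268., -285.,   55.])), ([233.3, 196.6], [215, 178, 48, 44, 1098], array([ 472., -295.,   55.])), ([234.3, 219.8], [226, 213, 18, 14, 145], array([ 545., -213.,   55.])), ([287.5, 225.9], [285, 223, 5, 6, 22], array([461., -85.,  55.])), ([287.1, 234.8], [285, 231, 5, 9, 36], array([490., -61.,  55.]))]
```

```bash
M="python3 -m pendant"
$M '[[[-0.0363,-0.0158,0],[0,0,0],-0.3],[[-0.0725,-0.0317,0],[0,0,-0.017],-0.3],[[-0.1087,-0.0475,0],[0,0,-0.017],-0.3],[[-0.145,-0.0634,0],[0,0,-0.017],-0.3],[[-0.181,-0.0793,0],[0,0,-0.017],-0.3],[[-0.2174,-0.095,0],[0,0,-0.017],-0.3],[[-0.2537,-0.111,0],[0,0,-0.017],-0.3],[[-0.28,-0.1225,0],[0,0,-0.017],-0.3],[[-0.2899,-0.1268,0],[0,0,-0.017],-0.3],[[-0.2899,-0.1268,0],[0,0,-0.017],-0.3]]'
$M '[[[0,0,0.01],[0,0,0],-0.3],[[0,0,0.04],[0,0,0],-0.3],[[0,0,0.08],[0,0,0],-0.3],[[0,0,0.1],[0,0,0],-0.3],[[0,0,0.12],[0,0,0],-0.3],[[0,0,0.12],[0,0,0],-0.3],[[0,0,0.12],[0,0,0],-0.3],[[0,0,0.12],[0,0,0],-0.3],[[0,0,0.12],[0,0,0],-0.3],[[0,0,0.12],[0,0,0],-0.3]]'
python3 -c "
from h import *
go(480,-211,41,-4.4)"
```

```text
time: 64.25
ee_pos: [478.3, -214.8, 227.9]
ee_rot: [[0.084, 0.996, -0.002], [0.996, -0.084, -0.001], [-0.001, -0.002, -1.0]]
ft_force: [-0.1, 1.2, -2.5]
gripper_width: 38.6
grip_force: 61.3
time: 65.08
ee_pos: [482.1, -211.2, 109.4]
ee_rot: [[0.076, 0.997, 0.002], [0.997, -0.076, -0.001], [-0.001, 0.002, -1.0]]
ft_force: [-0.1, -0.3, -2.4]
gripper_width: 38.7
grip_force: 61.4
[[0.0001,-0.0023,0.0684],[0.002,0.001,0.000],g] dist 68mm 0deg
```

```bash
M="python3 -m pendant"
$M '[[[0,-0.002,0.03],[0,0,0],-0.3],[[0,-0.002,0.05],[0,0,0],-0.3],[[0,-0.002,0.06],[0,0,0],-0.3],[[0,-0.002,0.066],[0,0,0],-0.3],[[0,-0.002,0.068],[0,0,0],-0.3],[[0,-0.002,0.069],[0,0,0],-0.3],[[0,-0.002,0.07],[0,0,0],-0.3],[[0,-0.002,0.071],[0,0,0],-0.3],[[0,-0.002,0.071],[0,0,0],-0.3],[[0,-0.002,0.071],[0,0,0],-0.3]]'
$M '[[[0,0,0.001],[0,0,0],-0.3],[[0,0,0.001],[0,0,0],-0.3],[[0,0,0.001],[0,0,0],-0.3],[[0,0,0.001],[0,0,0],-0.3],[[0,0,0.001],[0,0,0],-0.3],[[0,0,0.001],[0,0,0],-0.3],[[0,0,0.001],[0,0,0],-0.3],[[0,0,0.001],[0,0,0],-0.3],[[0,0,0.001],[0,0,0],-0.3],[[0,0,0.001],[0,0,0],-0.3]]'
```

```text
time: 65.92
ee_pos: [479.3, -211.1, 37.7]
ee_rot: [[0.077, 0.997, 0.0], [0.997, -0.077, -0.0], [-0.0, 0.0, -1.0]]
ft_force: [0.4, 0.1, -2.5]
gripper_width: 38.5
grip_force: 61.4
time: 66.75
ee_pos: [479.3, -211.1, 37.2]
ee_rot: [[0.077, 0.997, 0.001], [0.997, -0.077, 0.0], [0.0, 0.001, -1.0]]
ft_force: [-0.4, 0.2, 6.4]
gripper_width: 38.6
grip_force: 62.5
```

```bash
M="python3 -m pendant"
$M '[[[0,0,-0.001],[0,0,0],0.15],[[0,0,-0.001],[0,0,0],0.15],[[0,0,-0.001],[0,0,0],0.15],[[0,0,-0.02],[0,0,0],0.15],[[0,0,-0.05],[0,0,0],0.15],[[0,0,-0.09],[0,0,0],1],[[0,0,-0.13],[0,0,0],1],[[0,0,-0.17],[0,0,0],1],[[0,0,-0.18],[0,0,0],1],[[0,0,-0.18],[0,0,0],1]]'
python3 - <<'E'
from h import *
go(632.3,31.3,217,-5.4)
E
```

```text
time: 67.58
ee_pos: [481.3, -212.1, 219.6]
ee_rot: [[0.077, 0.997, 0.007], [0.997, -0.077, -0.002], [-0.001, 0.007, -1.0]]
ft_force: [-0.3, 0.6, -0.4]
gripper_width: 85.3
grip_force: 0.0
[[0.2543,0.1319,0.0032],[0.007,0.001,0.017],g] dist 286mm 1deg
```

```bash
M="python3 -m pendant"
$M '[[[0.0318,0.0165,0],[0,0,0],1],[[0.0636,0.033,0],[0,0,0.017],1],[[0.0954,0.0495,0],[0,0,0.017],1],[[0.127,0.066,0],[0,0,0.017],1],[[0.159,0.0824,0],[0,0,0.017],1],[[0.191,0.099,0],[0,0,0.017],1],[[0.2225,0.1154,0],[0,0,0.017],1],[[0.247,0.128,0],[0,0,0.017],1],[[0.2543,0.1319,0],[0,0,0.017],1],[[0.2543,0.1319,0],[0,0,0.017],1]]'
$M '[[[0,0,0.02],[0,0,0],1],[[0,0,0.035],[0,0,0],1],[[0,0,0.04],[0,0,0],1],[[0,0,0.04],[0,0,0],1],[[0,0,0.04],[0,0,0],1],[[0,0,0.04],[0,0,0],1],[[0,0,0.04],[0,0,0],1],[[0,0,0.04],[0,0,0],1],[[0,0,0.04],[0,0,0],1],[[0,0,0.04],[0,0,0],1]]'
python3 -c "
from h import *
go(632.3,31.3,128.5,-5.4)
s=camera('scene')
g=s['image'].astype(int); m=(g.min(2)>170).astype(np.uint8); m[:175]=0;m[250:]=0;m[:,:205]=0;m[:,290:]=0
n,l,st,ce=cv2.connectedComponentsWithStats(m); print([(ce[i].round(1).tolist(),st[i].tolist(),onz(s,*ce[i],55).round(0)) for i in range(1,n) if st[i,4]>20])"
```

```text
time: 68.42
ee_pos: [630.3, 36.2, 213.7]
ee_rot: [[0.088, 0.996, -0.003], [0.996, -0.088, 0.001], [0.001, -0.003, -1.0]]
ft_force: [-0.5, 0.1, -0.2]
gripper_width: 85.1
grip_force: 0.0
time: 69.25
ee_pos: [630.3, 32.5, 176.6]
ee_rot: [[0.094, 0.996, 0.0], [0.996, -0.094, 0.0], [0.0, 0.0, -1.0]]
ft_force: [-0.3, 0.1, -0.2]
gripper_width: 85.5
grip_force: 0.0
[[-0.0010,0.0021,0.0481],[0.000,-0.000,0.000],g] dist 48mm 0deg
[([274.5, 183.4], [261, 176, 29, 11, 87], array([ 338., -249.,   55.])), ([227.9, 199.4], [205, 178, 56, 50, 1405], array([ 493., -296.,   55.])), ([251.0, 210.2], [243, 204, 17, 13, 127], array([ 482., -209.,   55.])), ([234.6, 219.8], [226, 213, 20, 14, 149], array([ 544., -213.,   55.])), ([279.6, 248.0], [274, 246, 12, 4, 29], array([543., -41.,  55.]))]
```

Both blocks stand in the tray, at (482,-209) and (544,-213). Block A is the last one.

```bash
M="python3 -m pendant"
$M '[[[-0.001,0.0018,0.02],[0,0,0],1],[[-0.001,0.0018,0.04],[0,0,0],1],[[-0.001,0.0018,0.048],[0,0,0],1],[[-0.001,0.0018,0.048],[0,0,0],1],[[-0.001,0.0018,0.048],[0,0,0],1],[[-0.001,0.0018,0.048],[0,0,0],-0.3],[[-0.001,0.0018,0.048],[0,0,0],-0.3],[[-0.001,0.0018,0.048],[0,0,0],-0.3],[[-0.001,0.0018,0.048],[0,0,0],-0.3],[[-0.001,0.0018,0.048],[0,0,0],-0.3]]' 60
$M '[[[0,0,-0.01],[0,0,0],-0.3],[[0,0,-0.02],[0,0,0],-0.3],[[0,0,-0.035],[0,0,0],-0.3],[[0,0,-0.055],[0,0,0],-0.3],[[0,0,-0.075],[0,0,0],-0.3],[[0,0,-0.09],[0,0,0],-0.3],[[0,0,-0.1],[0,0,0],-0.3],[[0,0,-0.1],[0,0,0],-0.3],[[0,0,-0.1],[0,0,0],-0.3],[[0,0,-0.1],[0,0,0],-0.3]]'
python3 -c "
from h import *
go(417.5,-206.1,225,-4.4)"
```

```text
time: 70.13
ee_pos: [632.6, 31.2, 129.3]
ee_rot: [[0.094, 0.996, 0.001], [0.996, -0.094, 0.0], [0.001, 0.001, -1.0]]
ft_force: [0.3, 0.6, 5.8]
gripper_width: 38.4
grip_force: 61.4
time: 70.97
ee_pos: [630.8, 31.4, 227.2]
ee_rot: [[0.094, 0.996, -0.003], [0.996, -0.094, 0.0], [-0.0, -0.003, -1.0]]
ft_force: [-0.9, 0.7, -2.3]
gripper_width: 38.2
grip_force: 60.9
[[-0.2565,-0.1901,0.0027],[-0.003,0.000,-0.017],g] dist 319mm 1deg
```

```bash
M="python3 -m pendant"
$M '[[[-0.032,-0.0238,0],[0,0,0],-0.3],[[-0.064,-0.0475,0],[0,0,-0.017],-0.3],[[-0.096,-0.0713,0],[0,0,-0.017],-0.3],[[-0.128,-0.095,0],[0,0,-0.017],-0.3],[[-0.16,-0.119,0],[0,0,-0.017],-0.3],[[-0.192,-0.1426,0],[0,0,-0.017],-0.3],[[-0.2244,-0.1663,0],[0,0,-0.017],-0.3],[[-0.248,-0.184,0],[0,0,-0.017],-0.3],[[-0.2565,-0.1901,0],[0,0,-0.017],-0.3],[[-0.2565,-0.1901,0],[0,0,-0.017],-0.3]]'
$M '[[[0,0,0.01],[0,0,0],-0.3],[[0,0,0.04],[0,0,0],-0.3],[[0,0,0.08],[0,0,0],-0.3],[[0,0,0.1],[0,0,0],-0.3],[[0,0,0.12],[0,0,0],-0.3],[[0,0,0.12],[0,0,0],-0.3],[[0,0,0.12],[0,0,0],-0.3],[[0,0,0.12],[0,0,0],-0.3],[[0,0,0.12],[0,0,0],-0.3],[[0,0,0.12],[0,0,0],-0.3]]'
python3 -c "
from h import *
go(417.5,-206.1,41,-4.4)"
```

```text
time: 71.8
ee_pos: [415.0, -208.5, 227.6]
ee_rot: [[0.084, 0.996, -0.003], [0.997, -0.084, 0.0], [-0.0, -0.003, -1.0]]
ft_force: [-0.1, -0.0, -1.3]
gripper_width: 38.9
grip_force: 61.2
time: 72.63
ee_pos: [419.5, -206.4, 109.3]
ee_rot: [[0.076, 0.997, 0.002], [0.997, -0.076, -0.001], [-0.001, 0.002, -1.0]]
ft_force: [-0.1, -0.5, -3.1]
gripper_width: 38.7
grip_force: 61.5
[[0.0002,-0.0022,0.0683],[0.002,0.001,0.001],g] dist 68mm 0deg
```

```bash
M="python3 -m pendant"
$M '[[[0,-0.002,0.03],[0,0,0],-0.3],[[0,-0.002,0.05],[0,0,0],-0.3],[[0,-0.002,0.06],[0,0,0],-0.3],[[0,-0.002,0.066],[0,0,0],-0.3],[[0,-0.002,0.068],[0,0,0],-0.3],[[0,-0.002,0.069],[0,0,0],-0.3],[[0,-0.002,0.07],[0,0,0],-0.3],[[0,-0.002,0.071],[0,0,0],-0.3],[[0,-0.002,0.071],[0,0,0],-0.3],[[0,-0.002,0.071],[0,0,0],-0.3]]'
$M '[[[0,0,0.001],[0,0,0],-0.3],[[0,0,0.001],[0,0,0],-0.3],[[0,0,0.001],[0,0,0],-0.3],[[0,0,0.001],[0,0,0],-0.3],[[0,0,0.001],[0,0,0],-0.3],[[0,0,0.001],[0,0,0],-0.3],[[0,0,0.001],[0,0,0],-0.3],[[0,0,0.001],[0,0,0],-0.3],[[0,0,0.001],[0,0,0],-0.3],[[0,0,0.001],[0,0,0],-0.3]]'
```

```text
time: 73.47
ee_pos: [416.6, -206.2, 37.6]
ee_rot: [[0.077, 0.997, 0.0], [0.997, -0.077, -0.0], [-0.0, 0.0, -1.0]]
ft_force: [0.6, 0.2, -3.0]
gripper_width: 38.7
grip_force: 61.5
time: 74.3
ee_pos: [416.7, -206.3, 37.1]
ee_rot: [[0.077, 0.997, 0.001], [0.997, -0.077, 0.0], [0.0, 0.001, -1.0]]
ft_force: [-0.1, 0.3, 8.0]
gripper_width: 38.5
grip_force: 62.7
```

```bash
M="python3 -m pendant"
$M '[[[0,0,-0.001],[0,0,0],0.15],[[0,0,-0.001],[0,0,0],0.15],[[0,0,-0.001],[0,0,0],0.15],[[0,0,-0.02],[0,0,0],0.15],[[0,0,-0.05],[0,0,0],0.15],[[0,0,-0.09],[0,0,0],0.5],[[0,0,-0.13],[0,0,0],0.5],[[0,0,-0.17],[0,0,0],0.5],[[0,0,-0.2],[0,0,0],0.5],[[0,0,-0.2],[0,0,0],0.5]]'
$M '[[[0.04,0,0],[0,0,0],0.5],[[0.08,0,0],[0,0,0],0.5],[[0.12,0,0],[0,0,0],0.5],[[0.16,0,0],[0,0,0],0.5],[[0.2,0,0],[0,0,0],0.5],[[0.24,0,0],[0,0,0],0.5],[[0.24,0,0],[0,0,0],0.5],[[0.24,0,0],[0,0,0],0.5],[[0.24,0,0],[0,0,0],0.5],[[0.24,0,0],[0,0,0],0.5]]'
python3 - <<'E'
from h import *; from look import orange
s=camera('scene');s0=np.load("scene0.npy",allow_pickle=True).item()
g=s['image'].astype(int); m=(g.min(2)>170).astype(np.uint8); m[:175]=0;m[250:]=0;m[:,:205]=0;m[:,300:]=0
n,l,st,ce=cv2.connectedComponentsWithStats(m); print([(ce[i].round(1).tolist(),st[i].tolist(),onz(s,*ce[i],55).round(0)) for i in range(1,n) if 60<st[i,4]<400])
for c in(s,s0): print([(ce,st) for ce,st in orange(c,(5,170,150),(16,255,255),20) if 150<ce[0]<260 and 100<ce[1]<210])
d=np.abs(s["image"].astype(int)-s0["image"]).max(2)
for nm,(x0,y0,x1,y1) in dict(vblock=(165,250,205,290),oil=(320,335,360,390),drills=(208,310,265,375)).items(): print(nm,(d[y0:y1,x0:x1]>40).sum())
hsv=cv2.cvtColor(s["image"],cv2.COLOR_RGB2HSV)
for (u,v) in [(ce[i].round().astype(int)) for i in range(1,n) if 60<st[i,4]<400]: print("pin sat max",hsv[v-7:v+5,u-6:u+7,1][g[v-7:v+5,u-6:u+7].argmax(2)==0].max(initial=0))
E
```

```text
time: 75.13
ee_pos: [419.7, -208.1, 241.5]
ee_rot: [[0.077, 0.997, 0.01], [0.997, -0.077, -0.003], [-0.002, 0.011, -1.0]]
ft_force: [1.1, 0.7, 0.6]
gripper_width: 63.8
grip_force: 0.0
time: 75.97
ee_pos: [434.4, 31.5, 236.0]
ee_rot: [[0.08, 0.997, -0.001], [0.997, -0.08, -0.001], [-0.001, -0.001, -1.0]]
ft_force: [-0.4, 0.7, 0.7]
gripper_width: 63.9
grip_force: 0.0
[([267.0, 201.4], [259, 196, 17, 12, 124], array([ 420., -204.,   55.])), ([251.3, 210.3], [243, 204, 18, 13, 136], array([ 482., -208.,   55.])), ([234.5, 219.8], [226, 213, 19, 14, 148], array([ 544., -213.,   55.]))]
[([191.6, 177.5], [186, 174, 11, 7, 43]), ([193.9, 195.5], [189, 193, 11, 5, 33])]
[([191.7, 177.5], [186, 175, 12, 6, 42]), ([194.4, 195.5], [189, 193, 11, 5, 35])]
vblock 0
oil 0
drills 0
pin sat max 10
pin sat max 0
pin sat max 0
```

The three pinned blocks stand in the tray, the mallet is on its hooks and the bystanders have not moved.

```bash
python3 -c "
from cell import r
print(r.finish_job())"
```

```text
the job is handed in; nothing more can be done
None
```

I handed the job in at about 76 s. The camera checks show all three pins flush, the mallet back on its hooks, the vise open, the blocks standing in the blue tray, and the V-block, oil bottle and drill stand unmoved; the hand-in call returned no verdict.

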